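# Tip the sealed flask, set it on the viewer and hold the lever half down

### The arm

A 6-joint arm with a two-finger parallel gripper is mounted at the origin on the work surface. World frame = base frame: x ahead of the robot, y to its left, z up, the work surface at z = 0. Lengths are in m, angles in rad, forces in N, time in s.
With the tool pointing down it reaches from about 0.3 to 0.85 m from the base axis. Payload 5.4 kg.
Tool frame: the origin (TCP) lies midway between the tips of the shut fingers; the grasp point (between the pads) lies 19 mm behind it; z points along the fingers, y is the direction in which the jaws open and shut (so a half turn about z gives the same grasp; the last joint's range is limited). The gripper opens to 85 mm and grips with 20 to 120 N. Pads are 22 mm wide; open, the fingers measure 114 mm over their backs; the gripper's body (76 mm by 85 mm) begins 54 mm behind the grasp point. The pads swing forward as they close: fully open they stand 13 mm farther back than shut.
Start: joints at [-1.327, 0.158, 1.597, -0, 1.386, -0.21], TCP at [0.252, -0.517, 0.231] pointing down, gripper open.
Joint ranges: [-2.91, 2.91], [-0.94, 2.29], [0.18, 2.7], [-1.29, 4.43], [0.17, 2.64], [-3, 3]. Speed limits (rad/s): [2.57, 2.57, 3.14, 3.14, 3.14, 3.14].

### API

Orientations are given as a unit quaternion [x, y, z, w].
In Python, from bench import observe, get_image, camera_info, close_job gives the robot as it stands. The module is installed in compiled form; this text tells all that it offers.
- The arm moves only by the tool apply_moves, never from a script. Its argument "rows" is a list of rows, each a list of 2 entries, a list of its own where there are three numbers: the shift along the tool's x, y, z in mm, then the turn about the tool's z in degrees. In form: [[[tx, ty, tz], turn], ...]. A call has 1 to 10 rows; each row is the pose to reach, as a shift and turn from the pose commanded when the call began, along the tool's axes at that moment; what a row does not reach only later rows make up. A row lasts 1/10 s, in which the tool goes at most 50 mm and 8.59 degrees, less where a joint would pass 70% of its speed; a pose out of reach is approached as far as the arm can. A call with a gripper value outside its range is refused whole. "claw" is the closure, from -1 (fully open) to 1 (shut), so that 0 is half open, set as the call begins (left out, the last holds). The fingers move at their own pace and stop on an object; the grip force is fixed at half the most. Time passes only in rows, so rows that repeat a pose let the fingers close. It gives the time, the measured TCP pose, the force and the opening at its end, in the units of the state.
- observe(): the state, without advancing time (a new reading comes with each control period).
- get_image(name): name is "side" or "top" or "wrist"; returns (picture, depth): 400x640x3 uint8, red, green, blue; 400x640 float32, m along the optical axis (not along the pixel's ray), 0 where there is no reading.
- camera_info(name): a dict with "camera_matrix" (3x3 intrinsics, pixels), "rvec" (rotation vector, rad) and "tvec" (3), from world to camera coordinates, as OpenCV has them; the wrist camera has in their place "tool_from_camera" (4x4, takes a point from camera to tool coordinates, whose origin is the TCP and whose axes are the flange's). Camera axes: x right, y down, z forward; pixel columns grow to the right and rows downward; lengths in m; the calibration is good to about 2 mm. The wrist camera is an equidistant fisheye: a pixel r from the principal point sees the ray r / f radians off the axis. A picture is of the moment at which its call begins: read the wrist's pose just before it. camera_info takes no time and is no camera call.
- close_job(): hands the job in, once; it reports no verdict.
The state is a dict: "clock": time; "qpos": joint angles; "qvel": joint speeds; "effort": joint torques, N m; "ee_pos": TCP position; "eef_rot": TCP orientation; "force": force on the tool from outside, world axes, zero at the start; "moment": the same for the moment, N m; "finger_gap": opening from 0.0 (shut) to 1.0 (fully open).
Only numpy, scipy, OpenCV 4.12 (cv2) and the standard library are available. Lean on these libraries where they do the work, as an engineer would, in place of code of your own. Each camera call takes 0.05 s, during which the arm holds its last target.

### The job

Pick up the sealed flat flask from its foam block, tip it cap end up by about 30 degrees, keep it so for a second and bring it level again in the grip. Set it down gently, flat, on the viewer's raised window, centred and lengthwise along it, and let go of it. Only then press the viewer's spring lever down to half its travel, never bottoming it, and finish still holding it there; leave the pot, the tube rack and the tape roll where they are.

Things in the scene. Friction and masses are not known exactly. Their poses are not given: they have to be found in the camera images.
- flask: sealed flat amber flask, white cap, rigid, 100 to 200 g. Body 76 long (x) x 54 wide (y) x 26 high (z) mm; at its +x end a neck (20 diameter, 12 long), then a cap (25 diameter, 18 long). Origin: centre of the body's underside; z up when flat, x towards the cap. Starts flat on the foam block, cap away from the robot (yaw within 0.5 rad); grip it across the 54 mm width
- flask_cap (a point): centre of the cap's end face, 68 mm along x from the flask's origin
- foam_block: fixed white foam block under the flask, 84 (x) x 36 (y) x 34 high mm, narrower than the flask, whose sides overhang it by 9 mm so that fingers reach past. Origin: centre of its underside, on the table
- viewer: fixed grey housing 180 (x) x 200 (y), top 40 mm above the table. Origin: centre of its footprint on the table; x away from the robot (yaw within 0.3 rad), z up. Raised window on its +y half, lever on its -y half, black display block (top at 61 mm) behind the lever. A 92 mm high index post 37 mm to the -y side of the lever's pad has a metal ledge at the pad top's height at half travel
- window (a point): centre of the top face of the raised window (84 x 36 mm, long along the viewer's x), 58 mm above the table and 18 mm above the housing, at (0, +45) mm from the viewer's origin; axes as the viewer's. The flask lies on it, origin over this point, overhanging both sides by 9 mm; the cap may point either way
- lever_pad (a point): centre of the top face of the lever's round rubber pad (28 mm diameter), 86 mm above the table at rest, at (-80, -55) mm from the viewer's origin; the hinge is 70 mm from it towards the viewer's +x. Press it down from above with shut fingers. The point moves with the lever: at half travel it has sunk by 14 mm and hardly shifted sideways
- lever (a joint): lever angle, rad: 0 at rest (up), 0.20 at half travel, 0.40 bottomed; grows as the pad is pressed down (70 mm arm). Spring return: pad force about 3 N to start, 7.5 N at half travel, 12 N at the bottom; it springs up when let go.
- pot: bystander: loose closed white pot, 56 diameter, 62 high mm, origin at centre of underside; beyond the work
- rack: bystander: loose grey tube rack 70 x 120 mm with eight capped tubes, 52 mm high, origin at centre of underside; beyond the work
- tape_roll: bystander: loose roll of blue tape, 90 outer diameter, 25 high mm, origin at centre of underside; beyond the work
There are look-alikes about, which are no part of the job. There is more than one size of the flask; the one meant has the size given above.

How it is judged:
By the outcome, as a careful person would: the job done as asked, in the order asked, and still so for the second after the job is handed in, while the arm keeps its last pose, push and grip.
It also fails if it takes over 54 s, if anything falls off the work surface, if the arm or the gripper's body presses on something with over 40 N, if the wrist force passes 120 N, or if a joint passes its speed limit or range.

## Working session

There is one attempt and no reset: what is moved stays moved. The work goes in short steps, Python scripts to look and compute and a tool call to move; the robot and the scene stay as the last step left them, time stands still between calls to the robot, and variables do not carry over. Pictures are saved under pics/ and viewed, and the job is handed in when it is done.

Besides the shell and the picture viewer there is one more tool, called as a command line: name --argument value ..., lists and objects as JSON in quotes. apply_moves: Moves the arm, as the interface text tells. Its arguments: {"type":"object","properties":{"rows":{"type":"array","items":{"type":"array"}},"claw":{"type":"number"}},"required":["rows"]}

```bash
mkdir -p pics; ls
python3 - <<'E'
from bench import *
import cv2,numpy as np
print(observe())
for n in ["side","top","wrist"]:
    print(n,camera_info(n))
    p,d=get_image(n); cv2.imwrite(f"pics/{n}0.png",p[:,:,::-1]); np.save(f"pics/{n}0.npy",d)
E
```

```text
pics
{'clock': 0.0, 'qpos': array([-1.32708187e+00,  1.59035584e-01,  1.59826560e+00, -1.06812221e-05,
        1.38620039e+00, -2.10121892e-01]), 'qvel': array([ 1.53681600e-03, -8.41042031e-05,  2.69690729e-03,  9.85526749e-04,
        1.10012276e-03, -2.53259620e-04]), 'effort': array([ 7.94680341e-05, -3.96000409e+01, -3.31428909e+01, -2.02434230e-04,
        8.38395412e-03,  3.29918441e-05]), 'ee_pos': array([ 0.25190495, -0.51620106,  0.23030776]), 'eef_rot': array([ 9.74363692e-01,  2.24976633e-01, -2.12788891e-05, -9.54241048e-04]), 'force': array([ 0.51014231, -0.50000469,  0.87377755]), 'moment': array([-0.00314733,  0.02449325,  0.04339243]), 'finger_gap': 0.9990212230286709}
side {'camera_matrix': array([[465.28407346,   0.        , 315.10368021],
       [  0.        , 465.28407346, 192.56507515],
       [  0.        ,   0.        ,   1.        ]]), 'rvec': array([ 0.59569648, -2.48621986,  1.37775832]), 'tvec': array([0.48965083, 0.18888593, 0.91818331])}
top {'camera_matrix': array([[490.51923162,   0.        , 330.37697417],
       [  0.        , 490.51923162, 193.55859548],
       [  0.        ,   0.        ,   1.        ]]), 'rvec': array([ 2.19969172, -2.14375804,  0.07766713]), 'tvec': array([-0.00613396,  0.55759483,  0.99124116])}
wrist {'camera_matrix': array([[309.70691629,   0.        , 322.45837955],
       [  0.        , 309.70691629, 197.91993988],
       [  0.        ,   0.        ,   1.        ]]), 'tool_from_camera': array([[ 5.16815891e-04, -9.56826498e-01, -2.90659225e-01,
         7.43484753e-02],
       [ 9.99999866e-01,  5.01418314e-04,  1.27453352e-04,
         5.66349195e-04],
       [ 2.37911143e-05, -2.90659252e-01,  9.56826629e-01,
        -1.42642065e-01],
       [ 0.00000000e+00,  0.00000000e+00,  0.00000000e+00,
         1.00000000e+00]])}
```

View pics/top0.png

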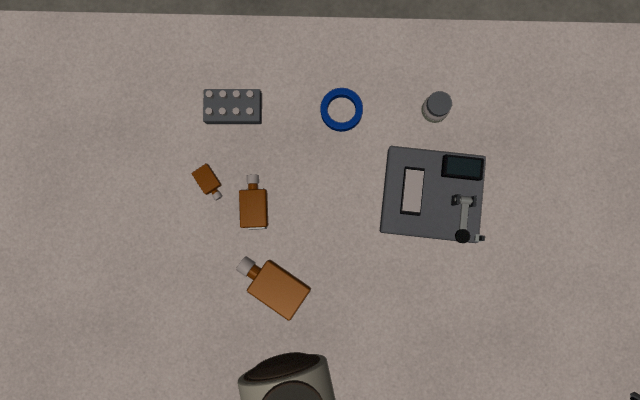

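View pics/side0.png

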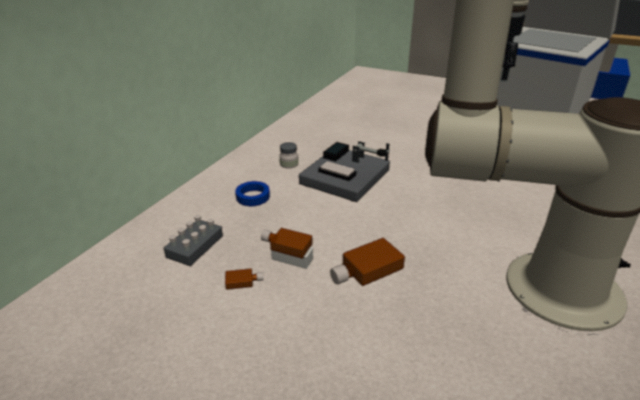

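View pics/wrist0.png

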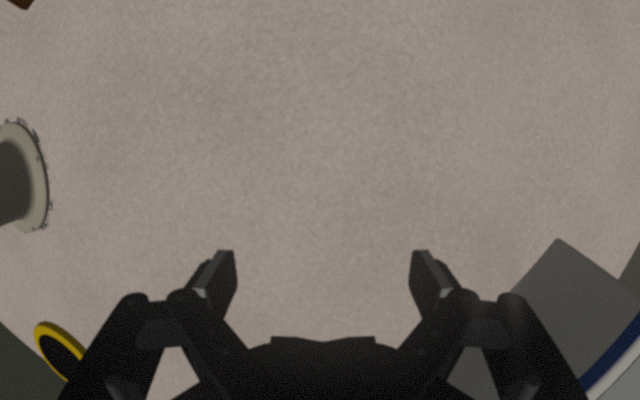

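The top view shows the flask on its foam at about (253,208) with the cap up at (253,180). The viewer is at (433,195) with the window at (413,190) and the lever pad at (462,236). I'll enlarge these.

Run:
```python
import cv2,numpy as np
p=cv2.imread("pics/top0.png")
a=cv2.resize(p[160:250,210:300],None,fx=6,fy=6,interpolation=cv2.INTER_CUBIC)
cv2.imwrite("pics/t_fl.png",a)
a=cv2.resize(p[140:250,370:500],None,fx=6,fy=5.4,interpolation=cv2.INTER_CUBIC)
a=cv2.resize(p[140:250,370:500],None,fx=5,fy=5,interpolation=cv2.INTER_CUBIC)
cv2.imwrite("pics/t_vw.png",a)
```

```text
(no output)
```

View pics/t_fl.png

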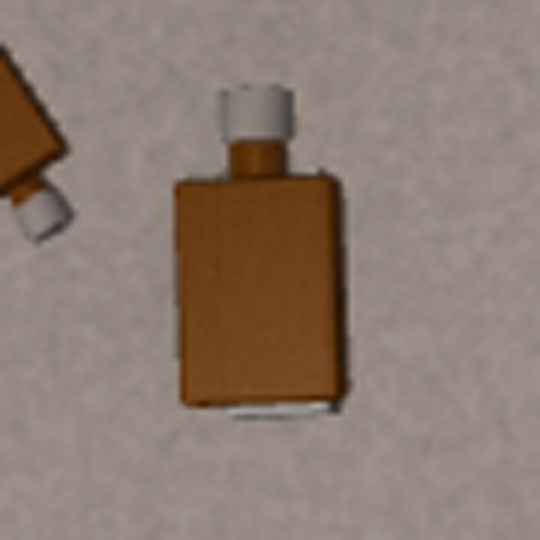

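View pics/t_vw.png

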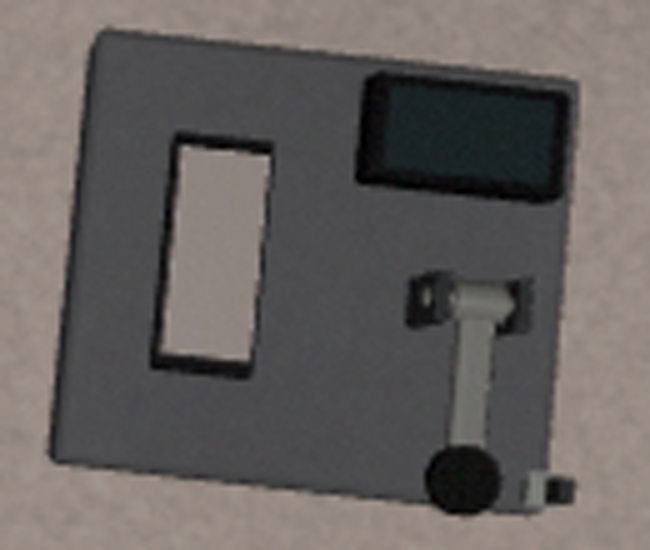

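```bash
cat > h.py <<'E'
import cv2,numpy as np
from bench import *
def ray(cam,uv,z):
    c=camera_info(cam);R=cv2.Rodrigues(c['rvec'])[0];t=c['tvec']
    n=np.linalg.inv(c['camera_matrix'])@np.array([uv[0],uv[1],1.])
    o=-R.T@t;d=R.T@n
    return o+d*(z-o[2])/d[2]
def proj(cam,P):
    c=camera_info(cam)
    return cv2.projectPoints(np.array(P,float).reshape(-1,3),c['rvec'],c['tvec'],c['camera_matrix'],None)[0].reshape(-1,2)
def cloud(cam,d):
    c=camera_info(cam);R=cv2.Rodrigues(c['rvec'])[0];t=c['tvec'];K=c['camera_matrix']
    v,u=np.mgrid[:400,:640]
    X=np.stack([(u-K[0,2])/K[0,0]*d,(v-K[1,2])/K[1,1]*d,d],-1)
    return (X-t)@R
E
python3 - <<'E'
from h import *
f=lambda x,y,s,o:((x+.5)/s-.5+o[0],(y+.5)/s-.5+o[1])
print("flask")
F=[ray('top',f(x,y,6,(210,160)),.060) for x,y in [(178,182),(333,178),(343,401),(184,404)]]
for a in F:print(a.round(4))
print(np.mean(F,0)); 
cap=ray('top',f(257,86,6,(210,160)),.047);print('capend',cap)
print("viewer")
W=[ray('top',f(x,y,5,(370,140)),.058) for x,y in [(178,146),(272,154),(251,363),(161,354)]]
for a in W:print(a.round(4))
print(np.mean(W,0))
e=(W[0]+W[1]-W[2]-W[3]);print('yaw',np.arctan2(e[1],e[0]),np.linalg.norm(e)/2)
e=(W[0]+W[3]-W[1]-W[2]);print('yaw',np.arctan2(-e[0],e[1]),np.linalg.norm(e)/2)
H=[ray('top',f(x,y,5,(370,140)),.04) for x,y in [(103,32),(578,80),(545,515),(55,460)]]
for a in H:print(a.round(4))
print('pad',ray('top',f(463,480,5,(370,140)),.086))
P=cloud('top',np.load('pics/top0.npy'))
for n,(u,v) in dict(table=(330,193),flask=(253,208),win=(412,190),house=(400,160),pad=(462,236),disp=(463,167)).items():print(n,P[v,u].round(4))
for n,sl,zl in [('flask',np.s_[160:250,225:300],(.05,.07)),('win',np.s_[150:230,390:430],(.052,.066)),('house',np.s_[140:250,370:500],(.033,.047)),('pad',np.s_[225:245,450:475],(.075,.1))]:
    Q=P[sl].reshape(-1,3);Q=Q[(Q[:,2]>zl[0])&(Q[:,2]<zl[1])]
    r=cv2.minAreaRect((Q[:,:2]*1000).astype(np.float32));print(n,len(Q),Q.mean(0).round(4),r)
E
```

```text
flask
[0.5572 0.1901 0.06  ]
[0.5598 0.1384 0.06  ]
[0.4858 0.1323 0.06  ]
[0.4835 0.185  0.06  ]
[0.52157699 0.16148324 0.06      ]
capend [0.59162929 0.1673107  0.047     ]
viewer
[ 0.6082 -0.1408  0.058 ]
[ 0.6059 -0.1784  0.058 ]
[ 0.522  -0.1709  0.058 ]
[ 0.5246 -0.1352  0.058 ]
[ 0.56517753 -0.15634616  0.058     ]
yaw -0.07811870110578498 0.08400923051008176
yaw -0.06760532485253332 0.03676411548830769
[ 0.6571 -0.112   0.04  ]
[ 0.6419 -0.3059  0.04  ]
[ 0.4648 -0.2926  0.04  ]
[ 0.4817 -0.0954  0.04  ]
pad [ 0.47765416 -0.24796532  0.086     ]
table [5.607e-01 9.400e-03 5.000e-04]
flask [0.5219 0.1617 0.0567]
win [ 0.566  -0.1552  0.0565]
house [ 0.6286 -0.1325  0.04  ]
pad [ 0.4769 -0.2479  0.0848]
disp [ 0.6143 -0.2555  0.0607]
flask 1183 [0.5291 0.1623 0.0583] ((537.4058837890625, 163.5004425048828), (105.95848846435547, 54.227115631103516), 4.224807262420654)
win 807 [ 0.5656 -0.1563  0.0566] ((565.20703125, -156.3641357421875), (39.33780288696289, 94.45659637451172), 85.20040130615234)
house 6085 [ 0.5561 -0.1924  0.0387] ((562.0640258789062, -201.6356201171875), (200.370361328125, 179.89041137695312), 85.1231918334961)
pad 202 [ 0.4805 -0.2487  0.0839] ((481.7651062011719, -248.3656005859375), (32.86371612548828, 26.425874710083008), 2.0314419269561768)
```

The moves can't pitch the tool directly. I'll check what the arm does at its reach limit before touching anything, going up from the free start pose.

apply_moves --rows '[[[0,0,-50],0],[[0,0,-100],0],[[0,0,-150],0],[[0,0,-200],0],[[0,0,-250],0],[[0,0,-300],0],[[0,0,-350],0],[[0,0,-350],0]]'

```text
clock: 0.95
ee_pos: [0.2521, -0.5168, 0.5902]
eef_rot: [0.974, 0.225, 0.0, 0.008]
force: [-0.5, 0.1, -0.3]
finger_gap: 0.998
```

```bash
python3 -c "
from h import *
print(observe()['qpos'].round(3))"
```

```text
[-1.327  0.224  0.816 -0.     2.086 -0.21 ]
```

apply_moves --rows '[[[0,0,-50],0],[[0,0,-100],0],[[0,0,-150],0],[[0,0,-150],0]]'

```text
clock: 1.35
ee_pos: [0.2452, -0.5046, 0.7034]
eef_rot: [0.974, 0.225, 0.001, -0.002]
force: [1.0, -2.6, -1.3]
finger_gap: 1.0
```

```bash
python3 -c "
from h import *
print(observe()['qpos'].round(3),observe()['ee_pos'])"
```

```text
[-1.335  0.494  0.193  0.005  2.458 -0.214] [ 0.245203   -0.50463686  0.70337029]
```

apply_moves --rows '[[[0,0,-50],0],[[0,0,-100],0],[[0,0,-150],0],[[0,0,-200],0],[[0,0,-200],0]]'

```text
clock: 1.85
ee_pos: [0.2148, -0.4401, 0.7631]
eef_rot: [0.974, 0.225, 0.004, 0.018]
force: [0.2, 0.5, -0.4]
finger_gap: 1.002
```

```bash
python3 -c "
from h import *
print(observe()['qpos'].round(3),observe()['ee_pos'])"
```

```text
[-1.37   0.383  0.183  0.016  2.539 -0.24 ] [ 0.2147618  -0.44008904  0.76309381]
```

apply_moves --rows '[[[0,0,-50],0],[[0,0,-100],0],[[0,0,-150],0],[[0,0,-200],0],[[0,0,-250],0],[[0,0,-250],0]]'

```text
clock: 2.45
ee_pos: [0.182, -0.3733, 0.8074]
eef_rot: [0.974, 0.225, 0.006, 0.027]
force: [0.2, 0.2, -0.1]
finger_gap: 1.003
```

```bash
python3 -c "
from h import *
print(observe()['qpos'].round(3),observe()['ee_pos'],observe()['eef_rot'])"
```

```text
[-1.423  0.278  0.184  0.033  2.627 -0.276] [ 0.18204947 -0.37332405  0.80735373] [0.97401219 0.22484171 0.00610685 0.02663012]
```

apply_moves --rows '[[[0,0,-50],0],[[0,0,-100],0],[[0,0,-150],0],[[0,0,-200],0],[[0,0,-250],0],[[0,0,-250],0]]'

```text
clock: 3.05
ee_pos: [0.1705, -0.3475, 0.8271]
eef_rot: [0.973, 0.225, 0.005, 0.048]
force: [-0.1, 0.5, -0.1]
finger_gap: 0.999
```

```bash
python3 -c "
from h import *
print(observe()['qpos'].round(3),observe()['ee_pos'],observe()['eef_rot'])"
```

```text
[-1.447  0.226  0.184  0.043  2.637 -0.291] [ 0.17046325 -0.34746294  0.82705465] [0.97325846 0.22459231 0.00539948 0.04792811]
```

apply_moves --rows '[[[0,0,50],0],[[0,0,100],0],[[0,0,150],0],[[0,0,200],0],[[0,0,250],0],[[0,0,250],0]]'

```text
clock: 3.65
ee_pos: [0.1785, -0.3698, 0.5754]
eef_rot: [0.973, 0.225, 0.005, 0.048]
force: [0.3, -0.6, 0.0]
finger_gap: 0.999
```

```bash
python3 -c "
from h import *
print(observe()['qpos'].round(3),observe()['ee_pos'],observe()['eef_rot'])"
```

```text
[-1.432 -0.299  1.358  0.021  1.989 -0.306] [ 0.17849388 -0.36981679  0.57543062] [0.97326479 0.22463317 0.00540693 0.04760633]
```

Run:
```python
import numpy as np
D=np.array([[.159036,1.598266,1.3862,.57437,.23031],[.224,.816,2.086,.575,.5902],[.494,.193,2.458,.56103,.70337],[.383,.183,2.539,.4897,.76309],[.278,.184,2.627,.41534,.80735],[.226,.184,2.637,.38704,.82705],[-.299,1.358,1.989,.41065,.57543]])
A=[];y=[]
for q2,q3,q5,r,z in D:
    s1=q2;s2=q2+q3;s3=s2+q5
    A+= [[1,0,np.sin(s1),np.cos(s1),np.sin(s2),np.cos(s2),np.sin(s3)],[0,1,np.cos(s1),-np.sin(s1),np.cos(s2),-np.sin(s2),np.cos(s3)]];y+=[r,z]
A=np.array(A);y=np.array(y)
# a1,e (elbow offset) merged; drop offsets first
for cols in ([0,1,2,4,6],[0,1,2,3,4,6],[0,1,2,4,5,6],):
    x,res,rk,sv=np.linalg.lstsq(A[:,cols],y,rcond=None);print(cols,x.round(4),np.abs(A[:,cols]@x-y).max(),sv[-1])
```

```text
[0, 1, 2, 4, 6] [-0.0197  0.8305  0.4836  0.5445  0.9798] 0.015764868579927205 0.05476517735575685
[0, 1, 2, 3, 4, 6] [ 0.0063  0.8214  0.4802 -0.023   0.5402  0.9695] 0.014225941925461227 0.05464694022577432
[0, 1, 2, 4, 5, 6] [0.0125 0.3851 0.3875 0.5186 0.0481 0.3938] 0.0016279571366243917 0.030806494166910267
```

Each push against the reach limit tilts the commanded orientation, and the tilt stays. Next test is whether an inward push at the near limit undoes it.

apply_moves --rows '[[[0,0,50],0],[[0,0,100],0],[[0,0,150],0],[[0,0,200],0],[[0,-40,225],0],[[0,-80,225],0],[[0,-120,225],0],[[0,-120,225],0]]'

```text
clock: 4.45
ee_pos: [0.1325, -0.2808, 0.3424]
eef_rot: [0.973, 0.224, 0.005, 0.049]
force: [-0.4, -0.4, -0.0]
finger_gap: 0.996
```

```bash
python3 -c "
from h import *
print(observe()['qpos'].round(3),observe()['ee_pos'],observe()['eef_rot'])
p,d=get_image('side');cv2.imwrite('pics/s1.png',p[:,:,::-1])"
```

```text
[-1.559 -0.751  2.103  0.031  1.697 -0.435] [ 0.13247271 -0.28075678  0.34244453] [0.97334605 0.22399307 0.00490512 0.048995  ]
```

View pics/s1.png

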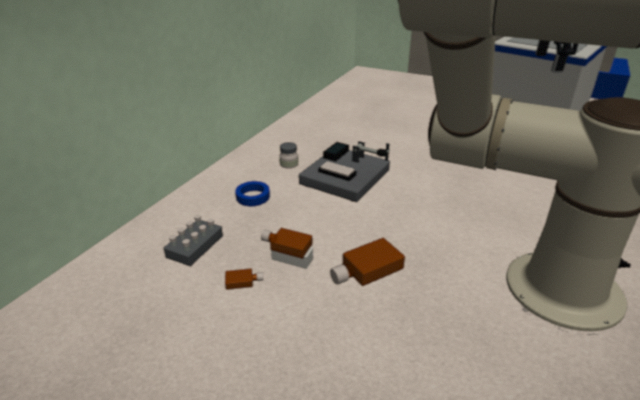

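apply_moves --rows '[[[220,-450,0],0],[[220,-450,0],0],[[220,-450,0],0],[[220,-450,0],0]]'

```text
clock: 4.9
ee_pos: [0.1971, -0.1446, 0.342]
eef_rot: [0.974, 0.223, -0.004, 0.038]
force: [0.4, -0.2, 0.3]
finger_gap: 1.0
```

```bash
python3 -c "
from h import *
print(observe()['qpos'].round(3),observe()['ee_pos'],observe()['eef_rot'])"
```

```text
[-1.108 -0.94   2.185 -0.027  1.825  0.005] [ 0.19713306 -0.14457071  0.34204781] [ 0.97412039  0.22281293 -0.0043832   0.03774455]
```

apply_moves --rows '[[[0,-600,0],0],[[0,-600,0],0],[[0,-600,0],0]]'

```text
clock: 5.2
ee_pos: [0.2216, -0.0376, 0.3517]
eef_rot: [0.974, 0.224, -0.017, 0.034]
force: [1.6, 0.5, 0.4]
finger_gap: 0.996
```

```bash
python3 -c "
from h import *
print(observe()['qpos'].round(3),observe()['ee_pos'],observe()['eef_rot'])
p,d=get_image('side');cv2.imwrite('pics/s2.png',p[:,:,::-1])"
```

```text
[-0.622 -0.939  2.165 -0.074  1.886  0.474] [ 0.22163156 -0.03762277  0.35171248] [ 0.97395826  0.22354593 -0.01694206  0.03384498]
```

View pics/s2.png

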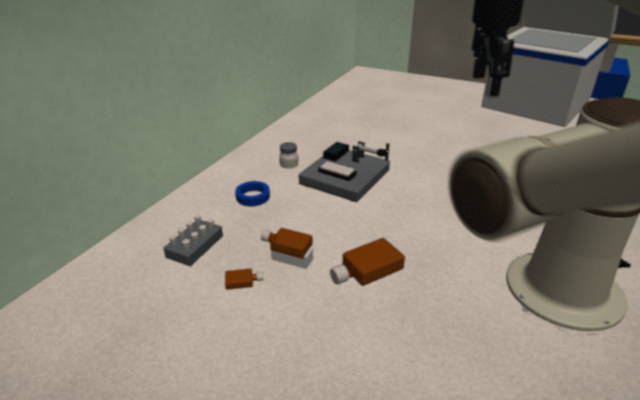

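```bash
cat >> h.py <<'E'
from scipy.spatial.transform import Rotation as Ro
def st(o=None):
    o=o or observe();R=Ro.from_quat(o['eef_rot']).as_matrix()
    print('t',round(o['clock'],2),'p',o['ee_pos'].round(4),'q',o['qpos'].round(3),'F',o['force'].round(1),'gap',round(o['finger_gap'],3))
    z=R[:,2];print('x',R[:,0].round(3),'y',R[:,1].round(3),'z',z.round(4),'tilt',round(np.degrees(np.arccos(-z[2])),2),'az',round(np.degrees(np.arctan2(z[1],z[0])),1),'r,az',np.hypot(*o['ee_pos'][:2]).round(3),round(np.degrees(np.arctan2(*o['ee_pos'][1::-1])),1))
    return o,R
def tool(w,R=None):
    "world shift m -> tool mm"
    if R is None: R=Ro.from_quat(observe()['eef_rot']).as_matrix()
    return (R.T@np.array(w,float)*1000).round(1)
E
python3 -c "
from h import *
st()"
```

```text
t 5.25 p [ 0.2224 -0.0305  0.3527] q [-0.595 -0.941  2.164 -0.07   1.889  0.482] F [1.7 0.4 1.2] gap 0.999
x [ 0.891  0.452 -0.045] y [ 0.454 -0.889  0.057] z [-0.0139 -0.0712 -0.9974] tilt 4.16 az -101.0 r,az 0.225 -7.8
```

```bash
python3 -c "
from h import *
o,R=st();p=o['ee_pos']
for w in [(.40,.15,.5),(.30,.45,.5),(.13,.70,.5)]: print(tool(np.array(w)-p,R))
print(tool((.17,.98,0)))"
```

```text
t 5.25 p [ 0.2224 -0.0305  0.3527] q [-0.595 -0.941  2.164 -0.07   1.889  0.482] F [1.7 0.4 1.2] gap 0.999
x [ 0.891  0.452 -0.045] y [ 0.454 -0.889  0.057] z [-0.0139 -0.0712 -0.9974] tilt 4.16 az -101.0 r,az 0.225 -7.8
[ 233.2  -71.5 -162.3]
[ 279.6 -383.7 -182.2]
[ 241.  -683.1 -197.7]
[ 594.2 -794.4  -72.2]
```

apply_moves --rows '[[[233,-72,-162],0],[[233,-72,-162],0],[[233,-72,-162],0],[[233,-72,-162],0],[[233,-72,-162],0],[[233,-72,-162],0],[[280,-384,-182],0],[[280,-384,-182],0],[[280,-384,-182],0],[[280,-384,-182],0]]'

```text
clock: 6.25
ee_pos: [0.3425, 0.333, 0.4961]
eef_rot: [0.974, 0.224, -0.017, 0.035]
force: [1.0, 0.9, 0.3]
finger_gap: 1.001
```

```bash
python3 -c "
from h import *
o,R=st();p=o['ee_pos']
for w in [(.13,.70,.5)]: print(tool(np.array(w)-p,R))
print(tool((.17,.98,0)))"
```

```text
t 6.25 p [0.3425 0.333  0.4961] q [ 0.553 -0.064  1.316 -0.058  1.945  1.652] F [1.  0.9 0.3] gap 1.001
x [ 0.899  0.435 -0.049] y [ 0.438 -0.897  0.059] z [-0.0182 -0.075  -0.997 ] tilt 4.43 az -103.6 r,az 0.478 44.2
[ -31.6 -422.   -27.6]
[ 579.3 -804.9  -76.6]
```

apply_moves --rows '[[[-32,-422,-28],0],[[-32,-422,-28],0],[[-32,-422,-28],0],[[-32,-422,-28],0],[[-32,-422,-28],0],[[-32,-422,-28],0],[[-32,-422,-28],0],[[-32,-422,-28],0],[[-32,-422,-28],0]]'

```text
clock: 7.15
ee_pos: [0.1271, 0.7009, 0.497]
eef_rot: [0.973, 0.226, -0.018, 0.036]
force: [0.8, 0.9, 0.3]
finger_gap: 0.999
```

apply_moves --rows '[[[579,-805,-77],0],[[579,-805,-77],0],[[579,-805,-77],0],[[579,-805,-77],0],[[579,-805,-77],0]]'

```text
clock: 7.65
ee_pos: [0.142, 0.778, 0.4121]
eef_rot: [0.974, 0.224, -0.01, 0.019]
force: [-0.0, 0.8, 0.0]
finger_gap: 1.0
```

```bash
python3 -c "
from h import *
o,R=st();p=o['ee_pos']
print(tool((.17,.98,0)))"
```

```text
t 7.65 p [0.142  0.778  0.4121] q [ 1.239  0.927  0.183 -0.004  2.074  2.357] F [-0.   0.8  0. ] gap 1.0
x [ 0.9    0.436 -0.028] y [ 0.437 -0.899  0.033] z [-0.0109 -0.0415 -0.9991] tilt 2.46 az -104.7 r,az 0.791 79.7
[ 580.  -806.9  -42.5]
```

apply_moves --rows '[[[580,-807,-42],0]]'

```text
clock: 7.75
ee_pos: [0.1446, 0.7944, 0.3959]
eef_rot: [0.975, 0.224, -0.004, 0.006]
force: [0.6, -0.5, -0.4]
finger_gap: 1.002
```

```bash
python3 -c "
from h import *
o,R=st()"
```

```text
t 7.75 p [0.1446 0.7944 0.3959] q [1.241e+00 9.480e-01 1.830e-01 1.000e-03 2.026e+00 2.361e+00] F [ 0.6 -0.5 -0.4] gap 1.002
x [ 0.9    0.436 -0.011] y [ 0.436 -0.9    0.01 ] z [-0.0058 -0.0143 -0.9999] tilt 0.88 az -112.2 r,az 0.807 79.7
```

apply_moves --rows '[[[580,-807,-42],0]]'

```text
clock: 7.85
ee_pos: [0.1471, 0.8102, 0.3808]
eef_rot: [0.975, 0.224, 0.001, -0.007]
force: [0.3, 0.6, -0.5]
finger_gap: 1.004
```

```bash
python3 -c "
from h import *
o,R=st()"
```

```text
t 7.85 p [0.1471 0.8102 0.3808] q [1.243 0.966 0.183 0.006 1.979 2.365] F [ 0.3  0.6 -0.5] gap 1.004
x [0.9   0.436 0.005] y [ 0.436 -0.9   -0.013] z [-8.000e-04  1.390e-02 -9.999e-01] tilt 0.8 az 93.1 r,az 0.823 79.7
```

apply_moves --rows '[[[580,-807,-42],0],[[580,-807,-42],0],[[580,-807,-42],0]]'

```text
clock: 8.15
ee_pos: [0.1512, 0.8393, 0.3383]
eef_rot: [0.974, 0.224, 0.008, -0.022]
force: [-0.0, 0.8, 0.0]
finger_gap: 0.996
```

```bash
python3 -c "
from h import *
o,R=st()"
```

```text
t 8.15 p [0.1512 0.8393 0.3383] q [1.248 1.018 0.183 0.011 1.894 2.371] F [-0.   0.8  0. ] gap 0.996
x [0.9   0.436 0.025] y [ 0.436 -0.899 -0.04 ] z [ 0.0053  0.0472 -0.9989] tilt 2.72 az 83.6 r,az 0.853 79.8
```

```bash
python3 -c "
from h import *
P=cloud('side',np.load('pics/side0.npy'))
for u,v in [(560,40),(530,50),(505,85),(590,60),(620,85),(600,20),(480,80),(415,40),(625,263),(640-5,40),(640-5,10),(400,72),(360,66)]: print(u,v,P[v,u].round(2))
c=camera_info('side');R=cv2.Rodrigues(c['rvec'])[0];print('cam',-R.T@c['tvec'])
P=cloud('top',np.load('pics/top0.npy'))
for u,v in [(636,396),(600,10),(20,10),(20,390),(600,390)]: print(u,v,P[v,u].round(2))
"
```

```text
560 40 [ 0.12 -1.01  0.24]
530 50 [ 0.2  -0.88  0.23]
505 85 [ 0.26 -0.9   0.1 ]
590 60 [ 0.02 -0.89  0.22]
620 85 [-0.15 -1.52 -0.03]
600 20 [ 0.02 -1.1   0.3 ]
480 80 [0.22 0.08 0.41]
415 40 [ 0.77 -1.52  0.06]
625 263 [-0.08  0.    0.1 ]
635 40 [-0.14 -1.43  0.18]
635 10 [-0.12 -1.51  0.27]
400 72 [ 0.73 -1.19 -0.  ]
360 66 [ 0.93 -1.19  0.  ]
cam [0.11858553 0.82583708 0.64994385]
636 396 [ 0.24 -0.47  0.26]
600 10 [ 1.34 -0.98 -0.76]
20 10 [ 0.95  0.7  -0.  ]
20 390 [ 0.13  0.64 -0.01]
600 390 [ 0.17 -0.55 -0.  ]
```

The mechanism is clear. Each one-row push outward at full stretch adds about 1.6° of tilt away from the base, and pushing on the opposite side takes it off again. Next I go to the flask.

```bash
python3 -c "
from h import *
o,R=st();p=o['ee_pos']
for w in [(.5224,.162,.18)]: print(tool(np.array(w)-p,R))"
```

```text
t 8.15 p [0.1512 0.8393 0.3383] q [1.248 1.018 0.183 0.011 1.894 2.371] F [-0.   0.8  0. ] gap 0.996
x [0.9   0.436 0.025] y [ 0.436 -0.899 -0.04 ] z [ 0.0053  0.0472 -0.9989] tilt 2.72 az 83.6 r,az 0.853 79.8
[ 35.  777.1 128.1]
```

apply_moves --rows '[[[35,777,128],21.6],[[35,777,128],21.6],[[35,777,128],21.6],[[35,777,128],21.6],[[35,777,128],21.6],[[35,777,128],21.6],[[35,777,128],21.6],[[35,777,128],21.6],[[35,777,128],21.6],[[35,777,128],21.6]]'

```text
clock: 9.15
ee_pos: [0.3736, 0.4386, 0.2478]
eef_rot: [0.999, 0.037, 0.005, -0.024]
force: [1.2, 0.6, 0.4]
finger_gap: 1.003
```

```bash
python3 -c "
from h import *
o,R=st();p=o['ee_pos']
for w in [(.5224,.162,.15)]: print(tool(np.array(w)-p,R))"
```

```text
t 9.15 p [0.3736 0.4386 0.2478] q [0.637 0.117 1.61  0.034 1.378 2.127] F [1.2 0.6 0.4] gap 1.003
x [0.997 0.074 0.012] y [ 0.075 -0.996 -0.048] z [ 0.0085  0.0483 -0.9988] tilt 2.81 az 80.1 r,az 0.576 49.6
[126.6 291.3  85.6]
```

apply_moves --rows '[[[110,260,75],0],[[110,260,75],0],[[110,260,75],0],[[110,260,75],0],[[110,260,75],0],[[110,260,75],0],[[110,260,75],0],[[110,260,75],0],[[110,260,75],0]]'

```text
clock: 10.05
ee_pos: [0.5019, 0.1931, 0.1616]
eef_rot: [0.999, 0.038, 0.004, -0.023]
force: [1.1, 0.1, -0.1]
finger_gap: 1.0
```

```bash
python3 -c "
from h import *
o,R=st();p=o['ee_pos']
for w in [(.5224,.162,.15),(.5224,.162,.03)]: print(tool(np.array(w)-p,R))
q,d=get_image('wrist');cv2.imwrite('pics/w3.png',q[:,:,::-1])"
```

```text
t 10.05 p [0.5019 0.1931 0.1616] q [0.116 0.109 1.794 0.048 1.226 1.595] F [ 1.1  0.1 -0.1] gap 1.0
x [0.997 0.075 0.011] y [ 0.076 -0.996 -0.046] z [ 0.007   0.0464 -0.9989] tilt 2.69 az 81.4 r,az 0.538 21.0
[18.  33.1 10.3]
[ 16.7  38.6 130.1]
```

View pics/w3.png

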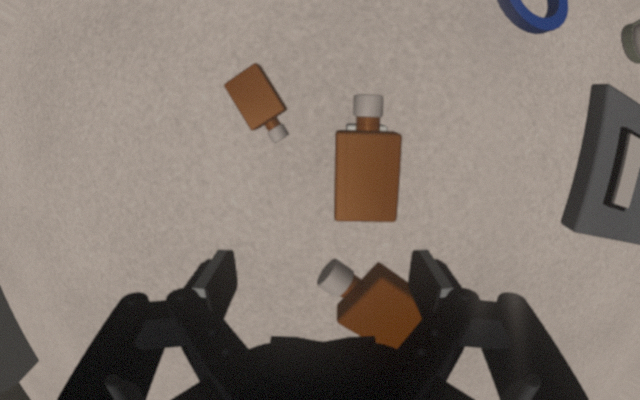

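The flask is at (367,176) in the wrist view, cap up, between the jaws' approach lines. I'll cross-check its position by fisheye.

```bash
cat >> h.py <<'E'
def wray(uv,z,o=None):
    o=o or observe();c=camera_info('wrist');K=c['camera_matrix'];T=c['tool_from_camera']
    v=np.array([(uv[0]-K[0,2])/K[0,0],(uv[1]-K[1,2])/K[1,1]]);th=np.linalg.norm(v)
    d=np.append(v/th*np.sin(th),np.cos(th))
    R=Ro.from_quat(o['eef_rot']).as_matrix()
    d=R@T[:3,:3]@d;s=o['ee_pos']+R@T[:3,3]
    return s+d*(z-s[2])/d[2]
E
python3 -c "
from h import *
F=np.array([wray(u,.06) for u in [(336,131),(401,133),(397,221),(335,220)]]);print(F.round(4),F.mean(0));e=F[0]+F[1]-F[2]-F[3];print(np.arctan2(e[1],e[0]))
c=wray((368,95),.05);print(c)"
```

```text
[[0.5582 0.1912 0.06  ]
 [0.5619 0.1395 0.06  ]
 [0.488  0.1328 0.06  ]
 [0.4843 0.1856 0.06  ]] [0.5230788  0.16228184 0.06      ]
0.08338255595686928
[0.58954447 0.16777368 0.05      ]
```

apply_moves --rows '[[[18,33,10],0],[[18,33,10],0],[[17,36,60],0],[[17,38,105],0],[[17,38.5,130],0],[[17,38.5,130],0],[[17,38.5,130],0]]'

```text
clock: 10.8
ee_pos: [0.5219, 0.162, 0.0298]
eef_rot: [0.999, 0.038, 0.004, -0.023]
force: [1.2, -1.3, 0.9]
finger_gap: 0.997
```

```bash
python3 -c "
from h import *
o,R=st()"
```

```text
t 10.8 p [0.5219 0.162  0.0298] q [0.053 0.324 1.837 0.055 0.973 1.518] F [ 1.2 -1.3  0.9] gap 0.997
x [0.997 0.076 0.009] y [ 0.076 -0.996 -0.045] z [ 0.0056  0.046  -0.9989] tilt 2.65 az 83.1 r,az 0.546 17.2
```

apply_moves --claw 1 --rows '[[[0,0,0],0],[[0,0,0],0],[[0,0,0],0],[[0,0,0],0],[[0,0,0],0],[[0,0,0],0],[[0,0,0],0]]'

```text
clock: 11.5
ee_pos: [0.5236, 0.1613, 0.0315]
eef_rot: [0.999, 0.037, 0.005, -0.023]
force: [-1.8, 0.9, 7.5]
finger_gap: 0.625
```

apply_moves --rows '[[[0,0,-10],0],[[0,0,-30],0],[[0,0,-60],0],[[0,0,-60],0]]'

```text
clock: 11.9
ee_pos: [0.5249, 0.1582, 0.0938]
eef_rot: [0.999, 0.037, 0.008, -0.023]
force: [1.0, 1.1, -1.7]
finger_gap: 0.618
```

```bash
python3 -c "
from h import *
o,R=st();p=o['ee_pos']
q,d=get_image('wrist');cv2.imwrite('pics/w4.png',q[:,:,::-1])
q,d=get_image('side');cv2.imwrite('pics/s4.png',cv2.resize(q[150:320,180:430,::-1],None,fx=3,fy=3))"
```

```text
t 11.9 p [0.5249 0.1582 0.0938] q [0.046 0.22  1.816 0.051 1.09  1.519] F [ 1.   1.1 -1.7] gap 0.618
x [0.997 0.074 0.017] y [ 0.075 -0.996 -0.045] z [ 0.014   0.0461 -0.9988] tilt 2.76 az 73.1 r,az 0.548 16.8
```

View pics/s4.png

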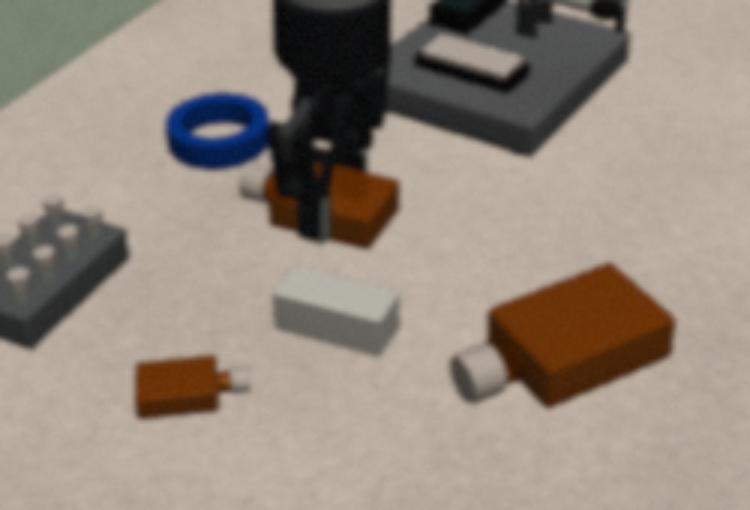

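View pics/w4.png

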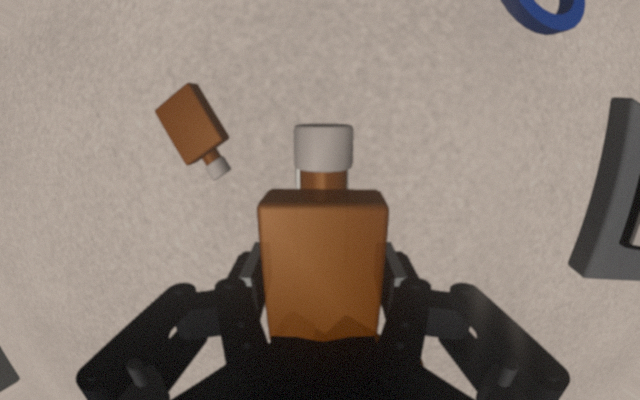

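The flask is held at (323,260) in the wrist view, straight in the jaws (gap about 53 mm), and the foam block is bare. Next I go to the tilt site at azimuth 110° and turn the flask so its cap points outward there.

```bash
python3 -c "
from h import *
o,R=st();p=o['ee_pos']
for w in [(.45,.30,.45),(.15,.58,.5),(-.22,.60,.5)]: print(tool(np.array(w)-p,R), np.linalg.norm(np.array(w)-p))"
```

```text
t 12.0 p [0.5219 0.1581 0.0896] q [0.046 0.224 1.82  0.051 1.089 1.519] F [ 1.2  0.  -2.4] gap 0.62
x [0.997 0.074 0.01 ] y [ 0.074 -0.996 -0.045] z [ 0.0067  0.0457 -0.9989] tilt 2.65 az 81.6 r,az 0.545 16.9
[ -57.5 -163.  -354. ] 0.39392034008182863
[-335.4 -466.5 -393.2] 0.6962037849191076
[-702.9 -514.  -394.7] 0.956068175012068
```

apply_moves --rows '[[[-10,-20,-45],-4],[[-20,-45,-90],-12],[[-28,-68,-135],-20],[[-36,-92,-180],-28],[[-44,-115,-225],-36],[[-50,-138,-270],-44],[[-54,-150,-315],-52],[[-58,-163,-354],-60],[[-90,-200,-360],-68],[[-125,-235,-365],-76]]'

```text
clock: 13.0
ee_pos: [0.3773, 0.3671, 0.4627]
eef_rot: [0.763, 0.646, 0.016, -0.016]
force: [0.5, 0.8, -1.8]
finger_gap: 0.623
```

```bash
python3 -c "
from h import *
o,R=st();p=o['ee_pos']
for w in [(.15,.58,.5),(-.22,.60,.5)]: print(tool(np.array(w)-p,R), np.linalg.norm(np.array(w)-p))"
```

```text
t 13.0 p [0.3773 0.3671 0.4627] q [ 0.519 -0.033  1.35   0.039  1.798  0.695] F [ 0.5  0.8 -1.8] gap 0.623
x [0.165 0.985 0.046] y [ 0.986 -0.165 -0.003] z [ 0.0043  0.0457 -0.9989] tilt 2.63 az 84.6 r,az 0.526 44.2
[ 173.9 -259.5  -28.5] 0.3136516869530986
[ 132.4 -627.7  -29.2] 0.6421621807688883
```

apply_moves --rows '[[[28,-41,-5],-5],[[56,-82,-9],-10],[[84,-123,-13],-16],[[112,-164,-18],-22],[[140,-205,-22],-29],[[155,-250,-26],-29],[[155,-300,-28],-29],[[150,-350,-28],-29],[[145,-400,-29],-29],[[142,-450,-29],-29]]'

```text
clock: 14.0
ee_pos: [-0.0437, 0.5806, 0.498]
eef_rot: [0.579, 0.815, 0.019, -0.011]
force: [0.1, 0.1, -1.4]
finger_gap: 0.617
```

```bash
python3 -c "
from h import *
o,R=st();p=o['ee_pos']
for w in [(-.2,.62,.52)]: print(tool(np.array(w)-p,R), np.linalg.norm(np.array(w)-p))"
```

```text
t 14.0 p [-0.0437  0.5806  0.498 ] q [1.438 0.13  1.112 0.002 1.857 1.102] F [ 0.1  0.1 -1.4] gap 0.617
x [-0.33   0.943  0.039] y [0.944 0.33  0.018] z [ 0.0043  0.0427 -0.9991] tilt 2.46 az 84.3 r,az 0.582 94.3
[  89.6 -134.2  -20.9] 0.16270635500552874
```

apply_moves --rows '[[[40,-40,0],0],[[80,-80,0],0],[[110,-120,-10],0],[[150,-155,-20],0],[[200,-160,-30],0],[[240,-161,-40],0]]'

```text
clock: 14.6
ee_pos: [-0.2548, 0.7093, 0.5228]
eef_rot: [0.578, 0.816, 0.025, -0.018]
force: [-18.3, 45.5, 88.8]
finger_gap: 0.623
```

apply_moves --rows '[[[900,0,-450],0]]'

```text
clock: 14.7
ee_pos: [-0.2581, 0.72, 0.5045]
eef_rot: [0.578, 0.816, 0.022, -0.019]
force: [-1.1, 2.9, -6.5]
finger_gap: 0.618
```

apply_moves --rows '[[[900,0,-450],0]]'

```text
clock: 14.8
ee_pos: [-0.2593, 0.7275, 0.5193]
eef_rot: [0.578, 0.814, 0.039, -0.04]
force: [0.3, -0.2, -0.6]
finger_gap: 0.624
```

```bash
python3 -c "
from h import *
o,R=st();p=o['ee_pos']"
```

```text
t 14.8 p [-0.2593  0.7275  0.5193] q [ 1.758e+00  7.860e-01  1.890e-01 -2.000e-03  2.056e+00  1.420e+00] F [ 0.3 -0.2 -0.6] gap 0.624
x [-0.33   0.938  0.11 ] y [0.944 0.33  0.018] z [-0.0192  0.1096 -0.9938] tilt 6.39 az 99.9 r,az 0.772 109.6
```

apply_moves --rows '[[[900,0,-450],0]]'

```text
clock: 14.9
ee_pos: [-0.2614, 0.7336, 0.531]
eef_rot: [0.577, 0.813, 0.053, -0.057]
force: [-0.4, -0.3, 0.1]
finger_gap: 0.621
```

```bash
python3 -c "
from h import *
o,R=st();p=o['ee_pos']"
```

```text
t 14.9 p [-0.2614  0.7336  0.531 ] q [1.757 0.776 0.183 0.004 2.028 1.422] F [-0.4 -0.3  0.1] gap 0.621
x [-0.328  0.932  0.153] y [0.944 0.329 0.02 ] z [-0.0317  0.1509 -0.988 ] tilt 8.87 az 101.9 r,az 0.779 109.6
```

apply_moves --rows '[[[950,0,-300],0]]'

```text
clock: 15.0
ee_pos: [-0.2649, 0.7439, 0.5315]
eef_rot: [0.576, 0.812, 0.062, -0.07]
force: [-0.4, 0.5, -0.6]
finger_gap: 0.622
```

apply_moves --rows '[[[950,0,-250],0]]'

```text
clock: 15.1
ee_pos: [-0.2688, 0.7557, 0.5288]
eef_rot: [0.575, 0.811, 0.071, -0.082]
force: [-0.1, 0.3, -2.0]
finger_gap: 0.621
```

apply_moves --rows '[[[950,0,-200],0]]'

```text
clock: 15.2
ee_pos: [-0.2728, 0.7678, 0.5256]
eef_rot: [0.574, 0.81, 0.08, -0.095]
force: [-0.6, -0.5, -0.5]
finger_gap: 0.624
```

apply_moves --rows '[[[950,0,-150],0]]'

```text
clock: 15.3
ee_pos: [-0.2771, 0.7803, 0.522]
eef_rot: [0.573, 0.808, 0.088, -0.107]
force: [-0.7, 0.2, -2.2]
finger_gap: 0.624
```

```bash
python3 -c "
from h import *
o,R=st();p=o['ee_pos']"
```

```text
t 15.3 p [-0.2771  0.7803  0.522 ] q [1.759 0.799 0.183 0.022 1.882 1.431] F [-0.7  0.2 -2.2] gap 0.624
x [-0.321  0.906  0.274] y [0.944 0.329 0.02 ] z [-0.0718  0.2655 -0.9614] tilt 15.96 az 105.1 r,az 0.828 109.5
```

apply_moves --rows '[[[950,0,-350],0]]'

```text
clock: 15.4
ee_pos: [-0.2796, 0.7875, 0.5257]
eef_rot: [0.571, 0.806, 0.096, -0.119]
force: [0.2, -0.8, -2.1]
finger_gap: 0.621
```

apply_moves --rows '[[[950,0,-350],0]]'

```text
clock: 15.5
ee_pos: [-0.2819, 0.7932, 0.5332]
eef_rot: [0.569, 0.804, 0.106, -0.132]
force: [0.2, -0.0, -1.6]
finger_gap: 0.619
```

apply_moves --rows '[[[950,0,-350],0]]'

```text
clock: 15.6
ee_pos: [-0.2841, 0.7986, 0.5409]
eef_rot: [0.568, 0.802, 0.114, -0.144]
force: [0.2, 0.1, -1.9]
finger_gap: 0.624
```

```bash
python3 -c "
from h import *
o,R=st();p=o['ee_pos']"
```

```text
t 15.6 p [-0.2841  0.7986  0.5409] q [1.758 0.785 0.183 0.036 1.804 1.433] F [ 0.2  0.1 -1.9] gap 0.624
x [-0.314  0.878  0.361] y [0.944 0.329 0.02 ] z [-0.1017  0.3473 -0.9322] tilt 21.22 az 106.3 r,az 0.848 109.6
```

apply_moves --rows '[[[950,0,-350],0]]'

```text
clock: 15.7
ee_pos: [-0.2861, 0.8035, 0.5494]
eef_rot: [0.566, 0.8, 0.123, -0.157]
force: [-0.6, 0.4, -2.4]
finger_gap: 0.618
```

apply_moves --rows '[[[950,0,-350],0]]'

```text
clock: 15.8
ee_pos: [-0.2877, 0.8076, 0.559]
eef_rot: [0.564, 0.798, 0.132, -0.169]
force: [-0.7, -0.0, -1.7]
finger_gap: 0.619
```

apply_moves --rows '[[[950,0,-350],0]]'

```text
clock: 15.9
ee_pos: [-0.2892, 0.811, 0.5698]
eef_rot: [0.562, 0.795, 0.141, -0.182]
force: [0.1, 0.0, -1.9]
finger_gap: 0.62
```

apply_moves --rows '[[[950,0,-350],0]]'

```text
clock: 16.0
ee_pos: [-0.2903, 0.8137, 0.5816]
eef_rot: [0.559, 0.792, 0.149, -0.194]
force: [0.2, -0.2, -0.9]
finger_gap: 0.623
```

apply_moves --rows '[[[950,0,-350],0]]'

```text
clock: 16.1
ee_pos: [-0.2912, 0.8155, 0.5945]
eef_rot: [0.557, 0.789, 0.158, -0.207]
force: [0.3, 0.1, -2.4]
finger_gap: 0.623
```

```bash
python3 -c "
from h import *
o,R=st();p=o['ee_pos'];print(np.degrees(np.arcsin(R[2,0])))"
```

```text
t 16.1 p [-0.2912  0.8155  0.5945] q [1.753 0.739 0.183 0.061 1.696 1.436] F [ 0.3  0.1 -2.4] gap 0.623
x [-0.294  0.813  0.502] y [0.944 0.33  0.019] z [-0.1498  0.4798 -0.8645] tilt 30.17 az 107.3 r,az 0.866 109.7
30.149142094573858
```

At 30° tip. I'll hold, and check with the side camera.

apply_moves --rows '[[[0,0,0],0],[[0,0,0],0],[[0,0,0],0],[[0,0,0],0],[[0,0,0],0],[[0,0,0],0],[[0,0,0],0],[[0,0,0],0],[[0,0,0],0],[[0,0,0],0]]'

```text
clock: 17.1
ee_pos: [-0.2911, 0.8154, 0.5929]
eef_rot: [0.557, 0.789, 0.157, -0.205]
force: [0.2, -0.8, -1.3]
finger_gap: 0.623
```

apply_moves --rows '[[[0,0,0],0],[[0,0,0],0],[[0,0,0],0]]'

```text
clock: 17.4
ee_pos: [-0.2911, 0.8154, 0.5929]
eef_rot: [0.557, 0.789, 0.157, -0.205]
force: [-0.1, -0.7, -1.1]
finger_gap: 0.617
```

```bash
python3 -c "
from h import *
o,R=st();p=o['ee_pos'];print(np.degrees(np.arcsin(R[2,0])))
for w in [(.25,.45,.52),(.45,.1,.5),(.42,-.25,.5),(.22,-.5,.5)]: print(tool(np.array(w)-p,R), np.linalg.norm(np.array(w)-p))
q,d=get_image('wrist');cv2.imwrite('pics/w5.png',q[:,:,::-1])"
```

```text
t 17.4 p [-0.2911  0.8154  0.5929] q [1.753 0.74  0.184 0.06  1.697 1.436] F [-0.1 -0.7 -1.1] gap 0.617
x [-0.295  0.815  0.499] y [0.944 0.33  0.019] z [-0.1489  0.4769 -0.8662] tilt 29.98 az 107.3 r,az 0.866 109.6
29.952435297682378
[-493.6  389.  -191.7] 0.6570263935571315
[-847.7  462.  -371.1] 1.0342867018976343
[-1124.    318.3  -533.5] 1.2843171927060324
[-1268.8    47.1  -623. ] 1.4142913587734809
```

View pics/w5.png

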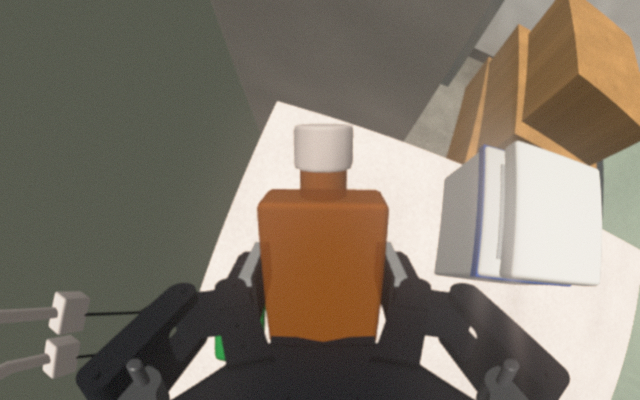

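The flask sits unmoved in the grip (cap at (323,145), as before), held at 30.0° for 1.3 s. Now I travel to the opposite side to level it.

apply_moves --rows '[[[-30,24,-12],0],[[-67,53,-26],0],[[-105,83,-41],0],[[-142,112,-55],0],[[-180,142,-70],0],[[-217,171,-84],0],[[-255,201,-99],0],[[-292,230,-113],0],[[-330,260,-128],0],[[-368,290,-143],0]]'

```text
clock: 18.45
ee_pos: [0.098, 0.5518, 0.5407]
eef_rot: [0.557, 0.789, 0.158, -0.205]
force: [-0.3, 0.1, -1.9]
finger_gap: 0.623
```

```bash
python3 -c "
from h import *
o,R=st();p=o['ee_pos'];print(np.degrees(np.arcsin(R[2,0])))
for w in [(.45,.1,.5),(.42,-.25,.5),(.22,-.5,.5)]: print(tool(np.array(w)-p,R), np.linalg.norm(np.array(w)-p))"
```

```text
t 18.45 p [0.098  0.5518 0.5407] q [ 0.949 -0.238  1.46   0.41   1.582  0.683] F [-0.3  0.1 -1.9] gap 0.623
x [-0.295  0.814  0.5  ] y [0.944 0.33  0.021] z [-0.148   0.4778 -0.8659] tilt 30.01 az 107.2 r,az 0.56 79.9
29.98637019081121
[-492.2  182.4 -232.7] 0.5741922186577113
[-768.3   38.7 -395.5] 0.8650136846991134
[-912.8 -232.5 -485.4] 1.0596509257626512
```

apply_moves --rows '[[[-43,16,-20],0],[[-85,32,-40],0],[[-127,48,-60],0],[[-169,63,-80],0],[[-211,79,-100],0],[[-254,94,-120],0],[[-296,110,-140],0],[[-338,126,-160],0],[[-380,141,-180],0],[[-422,157,-200],0]]'

```text
clock: 19.45
ee_pos: [0.4003, 0.1639, 0.5065]
eef_rot: [0.558, 0.789, 0.158, -0.204]
force: [0.5, 0.6, -2.0]
finger_gap: 0.624
```

```bash
python3 -c "
from h import *
o,R=st();p=o['ee_pos'];print(np.degrees(np.arcsin(R[2,0])))
for w in [(.43,-.2,.48),(.22,-.5,.48)]: print(tool(np.array(w)-p,R), np.linalg.norm(np.array(w)-p))"
```

```text
t 19.45 p [0.4003 0.1639 0.5065] q [-0.231 -0.218  1.511  0.513  2.071 -0.372] F [ 0.5  0.6 -2. ] gap 0.624
x [-0.295  0.816  0.498] y [0.944 0.328 0.021] z [-0.1461  0.4766 -0.8669] tilt 29.9 az 107.0 r,az 0.433 22.3
29.871901010186868
[-318.7  -92.  -154.8] 0.3660366650377179
[-501.4 -388.8 -267.1] 0.6884238546851502
```

apply_moves --rows '[[[-42,-11,-20],0],[[-84,-22,-40],0],[[-126,-34,-60],0],[[-168,-46,-80],0],[[-210,-58,-100],0],[[-252,-72,-120],0],[[-290,-92,-138],0],[[-322,-128,-155],0],[[-348,-164,-170],0],[[-372,-202,-185],0]]'

```text
clock: 20.45
ee_pos: [0.3448, -0.2939, 0.4766]
eef_rot: [0.557, 0.789, 0.157, -0.205]
force: [0.9, -0.9, -1.3]
finger_gap: 0.624
```

```bash
python3 -c "
from h import *
o,R=st();p=o['ee_pos'];print(np.degrees(np.arcsin(R[2,0])))
for w in [(.22,-.5,.48)]: print(tool(np.array(w)-p,R), np.linalg.norm(np.array(w)-p))"
```

```text
t 20.45 p [ 0.3448 -0.2939  0.4766] q [-1.05   0.15   1.21   0.144  2.288 -1.325] F [ 0.9 -0.9 -1.3] gap 0.624
x [-0.295  0.815  0.498] y [0.944 0.329 0.019] z [-0.1482  0.4759 -0.8669] tilt 29.9 az 107.3 r,az 0.453 -40.4
29.872762670989687
[-129.5 -185.6  -82.6] 0.2409333147129578
```

apply_moves --rows '[[[-28,-32,-3],0],[[-56,-64,-6],0],[[-86,-96,-9],0],[[-116,-130,-12],0],[[-146,-164,-15],0],[[-176,-198,-18],0],[[-202,-227,-21],0],[[-214,-242,-22],0]]'

```text
clock: 21.25
ee_pos: [0.1815, -0.5589, 0.382]
eef_rot: [0.558, 0.788, 0.158, -0.206]
force: [0.6, 0.4, -1.8]
finger_gap: 0.626
```

```bash
python3 -c "
from h import *
o,R=st();p=o['ee_pos'];print(np.degrees(np.arcsin(R[2,0])))
print(tool((.29,-.956,0)),tool((0,0,1)))"
```

```text
t 21.25 p [ 0.1815 -0.5589  0.382 ] q [-1.422  0.576  0.856 -0.096  2.227 -1.799] F [ 0.6  0.4 -1.8] gap 0.626
x [-0.292  0.815  0.5  ] y [0.945 0.327 0.019] z [-0.1482  0.4778 -0.8659] tilt 30.02 az 107.2 r,az 0.588 -72.0
29.99171125324682
[-864.2  -38.9 -499.7] [ 499.9   18.9 -865.9]
```

apply_moves --rows '[[[-17,-1,-10],0],[[-34,-2,-20],0],[[-52,-2,-30],0],[[-69,-3,-40],0],[[-78,-3,-45],0]]'

```text
clock: 21.75
ee_pos: [0.2107, -0.6439, 0.3834]
eef_rot: [0.557, 0.789, 0.157, -0.205]
force: [0.3, 0.7, -1.3]
finger_gap: 0.619
```

```bash
python3 -c "
from h import *
o,R=st();p=o['ee_pos']"
```

```text
t 21.75 p [ 0.2107 -0.6439  0.3834] q [-1.402  0.959  0.27  -0.102  2.427 -1.803] F [ 0.3  0.7 -1.3] gap 0.619
x [-0.295  0.815  0.498] y [0.944 0.33  0.019] z [-0.1487  0.4758 -0.8669] tilt 29.9 az 107.4 r,az 0.677 -71.9
```

apply_moves --rows '[[[-8,0,-6],0],[[-12,0,-9],0]]'

```text
clock: 21.95
ee_pos: [0.2134, -0.6508, 0.3781]
eef_rot: [0.557, 0.789, 0.159, -0.206]
force: [-0.0, -1.1, -2.9]
finger_gap: 0.622
```

apply_moves --rows '[[[-670,-32,-735],0]]'

```text
clock: 22.05
ee_pos: [0.2145, -0.6567, 0.38]
eef_rot: [0.559, 0.792, 0.149, -0.195]
force: [0.0, 0.1, -1.7]
finger_gap: 0.624
```

```bash
python3 -c "
from h import *
o,R=st();p=o['ee_pos']"
```

```text
t 22.05 p [ 0.2145 -0.6567  0.38  ] q [-1.401  1.011  0.184 -0.097  2.435 -1.801] F [ 0.   0.1 -1.7] gap 0.624
x [-0.299  0.828  0.475] y [0.944 0.33  0.019] z [-0.1413  0.4537 -0.8798] tilt 28.38 az 107.3 r,az 0.691 -71.9
```

apply_moves --rows '[[[-670,-32,-735],0]]'

```text
clock: 22.15
ee_pos: [0.2155, -0.6623, 0.3807]
eef_rot: [0.561, 0.795, 0.141, -0.184]
force: [-0.3, 0.7, -1.2]
finger_gap: 0.624
```

```bash
python3 -c "
from h import *
o,R=st();p=o['ee_pos'];print(tool((.27,-.88,.2)))"
```

```text
t 22.15 p [ 0.2155 -0.6623  0.3807] q [-1.403  1.006  0.183 -0.091  2.414 -1.797] F [-0.3  0.7 -1.2] gap 0.624
x [-0.302  0.84   0.451] y [0.944 0.33  0.018] z [-0.1341  0.4305 -0.8926] tilt 26.8 az 107.3 r,az 0.696 -72.0
[-730.7  -32.4 -593.6]
```

apply_moves --rows '[[[-730,-32,-680],0]]'

```text
clock: 22.25
ee_pos: [0.2169, -0.6689, 0.3773]
eef_rot: [0.563, 0.797, 0.134, -0.174]
force: [0.1, 0.4, -2.2]
finger_gap: 0.625
```

apply_moves --rows '[[[-740,-32,-660],0]]'

```text
clock: 22.35
ee_pos: [0.2185, -0.676, 0.3726]
eef_rot: [0.564, 0.799, 0.127, -0.165]
force: [0.4, -0.0, -1.5]
finger_gap: 0.623
```

apply_moves --rows '[[[-760,-32,-640],0]]'

```text
clock: 22.45
ee_pos: [0.2202, -0.6832, 0.368]
eef_rot: [0.566, 0.801, 0.12, -0.156]
force: [-0.1, -0.6, -1.3]
finger_gap: 0.619
```

apply_moves --rows '[[[-780,-32,-620],0]]'

```text
clock: 22.55
ee_pos: [0.2221, -0.6905, 0.3635]
eef_rot: [0.567, 0.803, 0.113, -0.146]
force: [0.3, 0.8, -1.0]
finger_gap: 0.622
```

apply_moves --rows '[[[-800,-32,-600],0]]'

```text
clock: 22.65
ee_pos: [0.2241, -0.6981, 0.3592]
eef_rot: [0.568, 0.804, 0.106, -0.136]
force: [0.3, -0.3, -0.9]
finger_gap: 0.621
```

apply_moves --rows '[[[-815,-32,-580],0]]'

```text
clock: 22.75
ee_pos: [0.2262, -0.7059, 0.3553]
eef_rot: [0.57, 0.806, 0.098, -0.126]
force: [-0.1, -0.2, -1.0]
finger_gap: 0.622
```

```bash
python3 -c "
from h import *
o,R=st();p=o['ee_pos']"
```

```text
t 22.75 p [ 0.2262 -0.7059  0.3553] q [-1.406  1.016  0.184 -0.053  2.259 -1.774] F [-0.1 -0.2 -1. ] gap 0.622
x [-0.319  0.894  0.315] y [0.943 0.332 0.014] z [-0.0915  0.3016 -0.949 ] tilt 18.37 az 106.9 r,az 0.741 -72.2
```

apply_moves --rows '[[[-720,-30,-705],0]]'

```text
clock: 22.85
ee_pos: [0.2272, -0.7105, 0.3582]
eef_rot: [0.571, 0.808, 0.091, -0.116]
force: [-0.2, -0.1, -1.5]
finger_gap: 0.621
```

apply_moves --rows '[[[-740,-30,-685],0]]'

```text
clock: 22.95
ee_pos: [0.2284, -0.7155, 0.3645]
eef_rot: [0.572, 0.809, 0.082, -0.105]
force: [0.3, 0.4, -1.1]
finger_gap: 0.62
```

apply_moves --rows '[[[-760,-30,-660],0]]'

```text
clock: 23.05
ee_pos: [0.2297, -0.7209, 0.3693]
eef_rot: [0.573, 0.811, 0.073, -0.093]
force: [-0.2, -0.2, -1.8]
finger_gap: 0.623
```

apply_moves --rows '[[[-780,-30,-640],0]]'

```text
clock: 23.15
ee_pos: [0.2313, -0.7266, 0.3729]
eef_rot: [0.574, 0.812, 0.065, -0.082]
force: [-0.7, 0.2, -1.7]
finger_gap: 0.62
```

apply_moves --rows '[[[-800,-30,-615],0]]'

```text
clock: 23.25
ee_pos: [0.2329, -0.7327, 0.3758]
eef_rot: [0.575, 0.813, 0.056, -0.071]
force: [-0.4, 0.1, -1.1]
finger_gap: 0.619
```

apply_moves --rows '[[[-815,-30,-590],0]]'

```text
clock: 23.35
ee_pos: [0.2347, -0.739, 0.3785]
eef_rot: [0.576, 0.814, 0.048, -0.06]
force: [0.1, 0.7, -0.9]
finger_gap: 0.622
```

```bash
python3 -c "
from h import *
o,R=st();p=o['ee_pos']"
```

```text
t 23.35 p [ 0.2347 -0.739   0.3785] q [-1.411  0.973  0.184 -0.022  2.137 -1.762] F [ 0.1  0.7 -0.9] gap 0.622
x [-0.33   0.931  0.153] y [0.943 0.333 0.009] z [-0.0421  0.1471 -0.9882] tilt 8.8 az 106.0 r,az 0.775 -72.4
```

apply_moves --rows '[[[-830,-30,-560],0]]'

```text
clock: 23.45
ee_pos: [0.2366, -0.7456, 0.3811]
eef_rot: [0.576, 0.815, 0.039, -0.048]
force: [-0.1, -0.3, -2.2]
finger_gap: 0.623
```

apply_moves --rows '[[[-845,-30,-540],0]]'

```text
clock: 23.55
ee_pos: [0.2386, -0.7524, 0.3837]
eef_rot: [0.577, 0.816, 0.031, -0.037]
force: [-0.2, 0.6, -0.8]
finger_gap: 0.623
```

apply_moves --rows '[[[-860,-30,-520],0]]'

```text
clock: 23.65
ee_pos: [0.2406, -0.7593, 0.3867]
eef_rot: [0.577, 0.816, 0.022, -0.025]
force: [-0.5, -0.2, -1.4]
finger_gap: 0.624
```

apply_moves --rows '[[[-875,-30,-495],0]]'

```text
clock: 23.75
ee_pos: [0.2428, -0.7664, 0.3897]
eef_rot: [0.577, 0.816, 0.013, -0.013]
force: [0.4, -0.2, -1.7]
finger_gap: 0.619
```

```bash
python3 -c "
from h import *
o,R=st();p=o['ee_pos']"
```

```text
t 23.75 p [ 0.2428 -0.7664  0.3897] q [-1.413e+00  9.550e-01  1.840e-01 -1.000e-03  2.039e+00 -1.753e+00] F [ 0.4 -0.2 -1.7] gap 0.619
x [-0.333  0.942  0.036] y [0.943 0.333 0.006] z [-0.0068  0.036  -0.9993] tilt 2.1 az 100.7 r,az 0.804 -72.4
```

apply_moves --rows '[[[-880,-30,-480],0]]'

```text
clock: 23.85
ee_pos: [0.2449, -0.7735, 0.3931]
eef_rot: [0.577, 0.816, 0.004, -0.001]
force: [-0.1, 0.6, -2.0]
finger_gap: 0.623
```

apply_moves --rows '[[[20,0,0],0],[[40,0,0],0]]'

```text
clock: 24.05
ee_pos: [0.2314, -0.7354, 0.3906]
eef_rot: [0.577, 0.816, 0.005, -0.003]
force: [-0.6, -0.3, -0.6]
finger_gap: 0.619
```

```bash
python3 -c "
from h import *
o,R=st();p=o['ee_pos']
W=np.array([.5655,-.1566]);
for w in [(.45,-.45,.38),(.5655,-.1566,.25),(.5655,-.1566,.15)]: print(tool(np.array(w)-p,R), np.linalg.norm(np.array(w)-p))
print('yaw',np.degrees(np.arctan2(R[1,0],R[0,0])))
q,d=get_image('wrist');cv2.imwrite('pics/w6.png',q[:,:,::-1])"
```

```text
t 24.05 p [ 0.2314 -0.7354  0.3906] q [-1.423  0.721  0.549  0.003  1.882 -1.762] F [-0.6 -0.3 -0.6] gap 0.619
x [-0.333  0.943  0.01 ] y [0.943 0.333 0.005] z [ 0.0016  0.011  -0.9999] tilt 0.64 az 81.6 r,az 0.771 -72.5
[196.1 301.1  14.1] 0.359660927605613
[433.  507.1 147.5] 0.6829399180344085
[432.  506.6 247.5] 0.7103050229792018
yaw 109.45752575981864
```

View pics/w6.png

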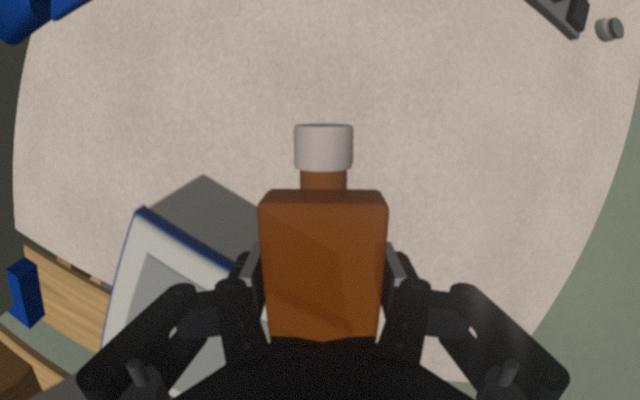

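apply_moves --rows '[[[25,35,0],-5],[[55,72,5],-13],[[85,108,10],-21],[[116,144,20],-29],[[147,180,30],-37],[[178,215,45],-45],[[209,250,60],-53],[[240,286,75],-60],[[271,321,90],-65.8],[[302,357,105],-65.8]]'

```text
clock: 25.1
ee_pos: [0.4685, -0.3291, 0.2927]
eef_rot: [0.04, 0.999, 0.004, 0.002]
force: [1.1, -0.1, -1.4]
finger_gap: 0.622
```

```bash
python3 -c "
from h import *
o,R=st();p=o['ee_pos']
for w in [(.5656,-.1566,.20)]: print(tool(np.array(w)-p,R), np.linalg.norm(np.array(w)-p))
print('yaw',np.degrees(np.arctan2(R[1,0],R[0,0])))"
```

```text
t 25.1 p [ 0.4685 -0.3291  0.2927] q [-0.828  0.119  1.52   0.008  1.506 -2.318] F [ 1.1 -0.1 -1.4] gap 0.622
x [-0.997  0.081 -0.003] y [0.081 0.997 0.008] z [ 0.0033  0.008  -1.    ] tilt 0.5 az 67.3 r,az 0.573 -35.1
[-82.6 179.   94.4] 0.21854465086752317
yaw 175.36457916079604
```

apply_moves --rows '[[[-15,35,20],0],[[-32,70,40],0],[[-48,105,60],0],[[-64,135,75],0],[[-78,163,85],0],[[-78,163,85],0],[[-78,163,85],0]]'

```text
clock: 25.8
ee_pos: [0.5593, -0.1735, 0.2094]
eef_rot: [0.041, 0.999, 0.004, 0.001]
force: [-1.1, -1.1, -1.7]
finger_gap: 0.623
```

```bash
python3 -c "
from h import *
o,R=st();p=o['ee_pos']
for w in [(.5656,-.1566,.10),(.5656,-.1566,.055)]: print(tool(np.array(w)-p,R), np.linalg.norm(np.array(w)-p))
print('yaw',np.degrees(np.arctan2(R[1,0],R[0,0])))
q,d=get_image('wrist');cv2.imwrite('pics/w7.png',q[:,:,::-1])
q,d=get_image('top');cv2.imwrite('pics/t7.png',cv2.resize(q[100:280,340:540,::-1],None,fx=4,fy=3.3))
q,d=get_image('side');cv2.imwrite('pics/s7.png',cv2.resize(q[80:220,260:440,::-1],None,fx=4,fy=4))"
```

```text
t 25.8 p [ 0.5593 -0.1735  0.2094] q [-0.512  0.203  1.591  0.009  1.351 -2.003] F [-1.1 -1.1 -1.7] gap 0.623
x [-0.997  0.081 -0.001] y [0.081 0.997 0.009] z [ 0.0022  0.0087 -1.    ] tilt 0.52 az 76.0 r,az 0.586 -17.2
[ -4.7  16.4 109.6] 0.11087880840189733
[ -4.6  16.  154.6] 0.1554520396627714
yaw 175.3440168037893
```

View pics/w7.png

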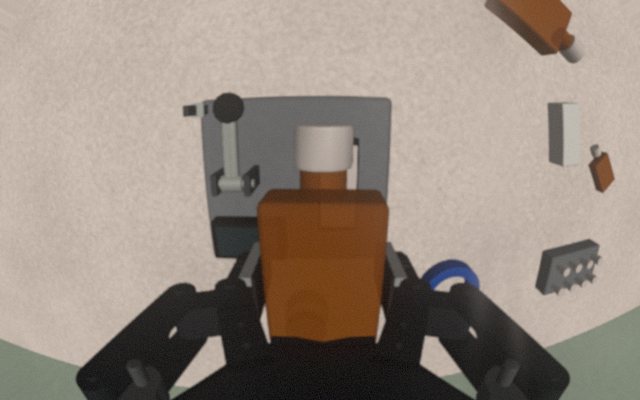

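View pics/s7.png

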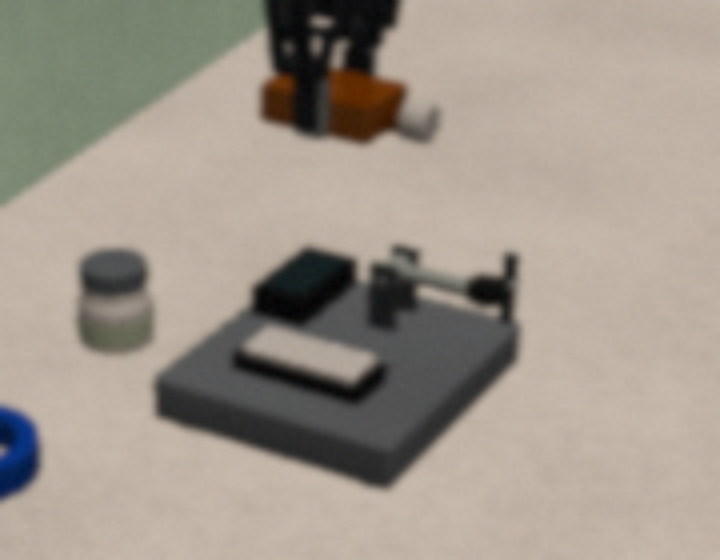

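```bash
python3 -c "
from h import *
print('pad',wray((229,107),.086))
a=wray((389,99),.04);b=wray((208,102),.04);print(a,b,np.linalg.norm(a-b))
e=a-b;print('yaw',np.arctan2(-e[0],e[1]))
print('win',wray((357,141),.058))
y=-.082;c,s=np.cos(y),np.sin(y)
for ctr in [(.562,-.2016),(.5614,-.2014)]:
  for l in [(-.09,.1),(-.09,-.1),(-.08,-.055),(-.042,.063),(0,.045)]: print(l,ctr[0]+c*l[0]-s*l[1],ctr[1]+s*l[0]+c*l[1])
"
```

```text
pad [ 0.47727494 -0.24915759  0.086     ]
[ 0.48277809 -0.10008152  0.04      ] [ 0.4673448  -0.28507841  0.04      ] 0.18563953136892142
yaw -0.08323183141704947
win [ 0.52159461 -0.13770904  0.058     ]
(-0.09, 0.1) 0.4804932241146738 -0.09456427939804771
(-0.09, -0.1) 0.46411159686999887 -0.29389225608174485
(-0.08, -0.055) 0.4777638618342356 -0.24986254269014677
(-0.042, 0.063) 0.5253013374784962 -0.13537154562325365
(0, 0.045) 0.5656858661300519 -0.15675120524616815
(-0.09, 0.1) 0.4798932241146738 -0.0943642793980477
(-0.09, -0.1) 0.4635115968699988 -0.2936922560817449
(-0.08, -0.055) 0.47716386183423554 -0.24966254269014676
(-0.042, 0.063) 0.5247013374784961 -0.13517154562325365
(0, 0.045) 0.5650858661300519 -0.15655120524616814
```

apply_moves --rows '[[[-4.7,16.3,30],0],[[-4.7,16.3,70],0],[[-4.7,16.2,110],0],[[-4.7,16.1,130],0],[[-4.7,16.1,140],0],[[-4.7,16.1,140],0],[[-4.7,16.1,140],0]]'

```text
clock: 26.65
ee_pos: [0.5663, -0.1579, 0.0711]
eef_rot: [0.042, 0.999, 0.004, 0.002]
force: [-0.2, 0.5, -0.4]
finger_gap: 0.622
```

```bash
python3 -c "
from h import *
o,R=st();p=o['ee_pos']
for w in [(.5655,-.1566,.0555)]: print(tool(np.array(w)-p,R))
q,d=get_image('side');cv2.imwrite('pics/s8.png',cv2.resize(q[110:220,270:410,::-1],None,fx=5,fy=5))
o,R=st()"
```

```text
t 26.65 p [ 0.5663 -0.1579  0.0711] q [-0.482  0.362  1.689  0.01   1.09  -1.974] F [-0.2  0.5 -0.4] gap 0.622
x [-0.997  0.083 -0.004] y [0.083 0.996 0.008] z [ 0.0043  0.008  -1.    ] tilt 0.52 az 61.9 r,az 0.588 -15.6
[ 0.9  1.1 15.6]
t 26.7 p [ 0.5666 -0.1579  0.0715] q [-0.482  0.362  1.689  0.01   1.09  -1.974] F [ 0.5 -0.1 -0.8] gap 0.625
x [-0.997  0.083 -0.004] y [0.083 0.997 0.008] z [ 0.0051  0.0076 -1.    ] tilt 0.53 az 56.5 r,az 0.588 -15.6
```

View pics/s8.png

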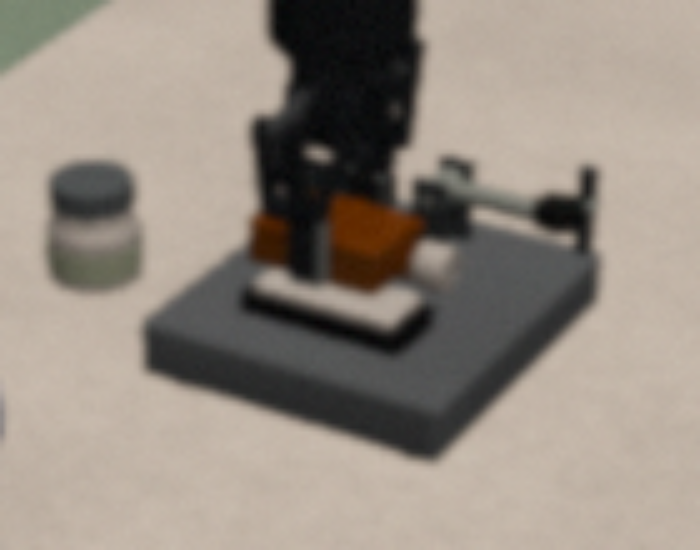

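The flask hangs level just over the window, with the cap towards the robot. I lower it slowly.

apply_moves --rows '[[[1,1.2,4],0],[[1,1.2,8],0],[[1,1.2,11],0],[[1,1.2,13],0],[[1,1.2,13.5],0]]'

```text
clock: 27.2
ee_pos: [0.5643, -0.1553, 0.0562]
eef_rot: [0.041, 0.999, 0.005, 0.0]
force: [-1.9, 1.2, 5.0]
finger_gap: 0.621
```

```bash
python3 -c "
from h import *
o,R=st()"
```

```text
t 27.2 p [ 0.5643 -0.1553  0.0562] q [-0.48   0.381  1.699  0.01   1.065 -1.973] F [-1.9  1.2  5. ] gap 0.621
x [-0.997  0.082 -0.   ] y [0.082 0.997 0.01 ] z [ 0.0013  0.0096 -1.    ] tilt 0.55 az 82.5 r,az 0.585 -15.4
```

apply_moves --rows '[[[0,0,0.7],0],[[0,0,1.2],0]]'

```text
clock: 27.4
ee_pos: [0.5644, -0.1554, 0.0561]
eef_rot: [0.041, 0.999, 0.005, 0.0]
force: [-6.5, 3.5, 12.2]
finger_gap: 0.62
```

```bash
python3 -c "
from h import *
o,R=st()"
```

```text
t 27.4 p [ 0.5644 -0.1554  0.0561] q [-0.48   0.381  1.699  0.01   1.065 -1.973] F [-6.5  3.5 12.2] gap 0.62
x [-0.997  0.082 -0.   ] y [0.082 0.997 0.01 ] z [ 0.0012  0.0094 -1.    ] tilt 0.54 az 82.8 r,az 0.585 -15.4
```

apply_moves --rows '[[[0,0,-1.2],0],[[0,0,-1.2],0]]'

```text
clock: 27.6
ee_pos: [0.5647, -0.1555, 0.0563]
eef_rot: [0.041, 0.999, 0.005, 0.001]
force: [0.2, 1.1, 3.0]
finger_gap: 0.623
```

apply_moves --claw -0.7 --rows '[[[0,0,0],0],[[0,0,0],0],[[0,0,0],0],[[0,0,0],0],[[0,0,0],0]]'

```text
clock: 28.1
ee_pos: [0.5643, -0.1554, 0.0558]
eef_rot: [0.041, 0.999, 0.005, 0.001]
force: [-0.3, -0.7, -0.0]
finger_gap: 0.848
```

```bash
python3 -c "
from h import *
o,R=st()
q,d=get_image('wrist');cv2.imwrite('pics/w9.png',q[:,:,::-1])"
```

```text
t 28.1 p [ 0.5643 -0.1554  0.0558] q [-0.48   0.381  1.7    0.01   1.064 -1.973] F [-0.3 -0.7 -0. ] gap 0.848
x [-0.997  0.083 -0.001] y [0.083 0.997 0.01 ] z [ 0.0016  0.0094 -1.    ] tilt 0.55 az 80.2 r,az 0.585 -15.4
```

View pics/w9.png

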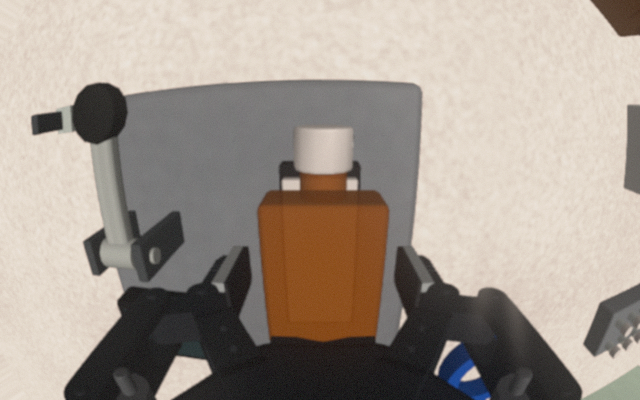

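Released. The flask sits centred across the window (white strips at (291,184) and (352,184)). I rise and shut the fingers.

apply_moves --rows '[[[0,0,-10],0],[[0,0,-40],0],[[0,0,-85],0],[[0,0,-120],0],[[0,0,-120],0]]'

```text
clock: 28.65
ee_pos: [0.5678, -0.1584, 0.1835]
eef_rot: [0.041, 0.999, 0.002, 0.006]
force: [0.6, -0.2, 0.7]
finger_gap: 0.849
```

```bash
python3 -c "
from h import *
o,R=st();p=o['ee_pos']
for w in [(.4775,-.2493,.175),(.4775,-.2493,.12),(.4775,-.2493,.086)]: print(tool(np.array(w)-p,R))
q,d=get_image('wrist');cv2.imwrite('pics/w10.png',q[:,:,::-1])"
```

```text
t 28.65 p [ 0.5678 -0.1584  0.1835] q [-0.482  0.225  1.617  0.009  1.29  -1.973] F [ 0.6 -0.2  0.7] gap 0.849
x [-0.997  0.082 -0.013] y [0.082 0.997 0.005] z [ 0.0131  0.0034 -0.9999] tilt 0.78 az 14.7 r,az 0.59 -15.6
[ 82.6 -98.1   7. ]
[ 83.3 -98.3  62. ]
[ 83.8 -98.5  96. ]
```

View pics/w10.png

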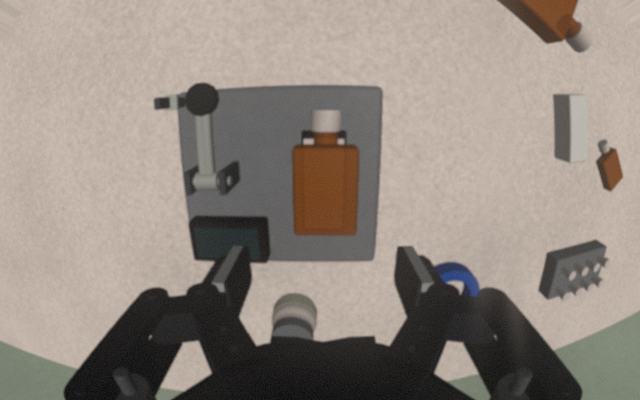

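apply_moves --claw 1 --rows '[[[25,-30,0],0],[[55,-65,0],0],[[82,-97,5],0],[[83,-98,20],0],[[83,-98,45],0],[[83,-98.5,62],0],[[83,-98.5,62],0],[[83,-98.5,62],0]]'

```text
clock: 29.5
ee_pos: [0.4729, -0.2468, 0.1123]
eef_rot: [0.041, 0.999, 0.005, -0.0]
force: [0.8, -0.1, 0.1]
finger_gap: 0.003
```

```bash
python3 -c "
from h import *
F=np.array([wray(u,.084,{'ee_pos':np.array([.5663,-.1575,.180]),'eef_rot':[.041,.999,.004,.003]}) for u in [(294,147),(358,147),(356,234),(294,234)]]);print(F.mean(0));e=F[3]+F[2]-F[1]-F[0];print(np.arctan2(e[1],e[0]))
o,R=st();p=o['ee_pos']
print(tool(np.array((.4775,-.2493,.090))-p,R))
q,d=get_image('wrist');cv2.imwrite('pics/w11.png',q[:,:,::-1])
q,d=get_image('side');cv2.imwrite('pics/s11.png',cv2.resize(q[90:220,280:430,::-1],None,fx=5,fy=4.6))
q,d=get_image('top');cv2.imwrite('pics/t11.png',q[:,:,::-1])"
```

```text
[ 0.56124862 -0.15412612  0.084     ]
-0.08976056732842073
t 29.5 p [ 0.4729 -0.2468  0.1123] q [-0.713  0.181  1.82   0.009  1.148 -2.204] F [ 0.8 -0.1  0.1] gap 0.003
x [-0.997  0.083  0.001] y [0.083 0.997 0.011] z [ 3.000e-04  1.060e-02 -9.999e-01] tilt 0.61 az 88.4 r,az 0.533 -27.6
[-4.8 -2.4 22.3]
```

View pics/w11.png

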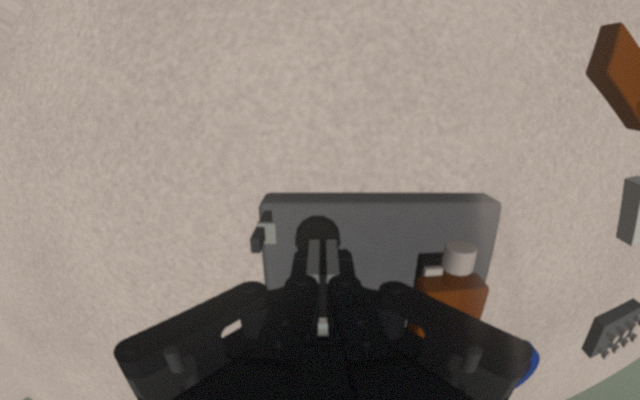

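View pics/s11.png

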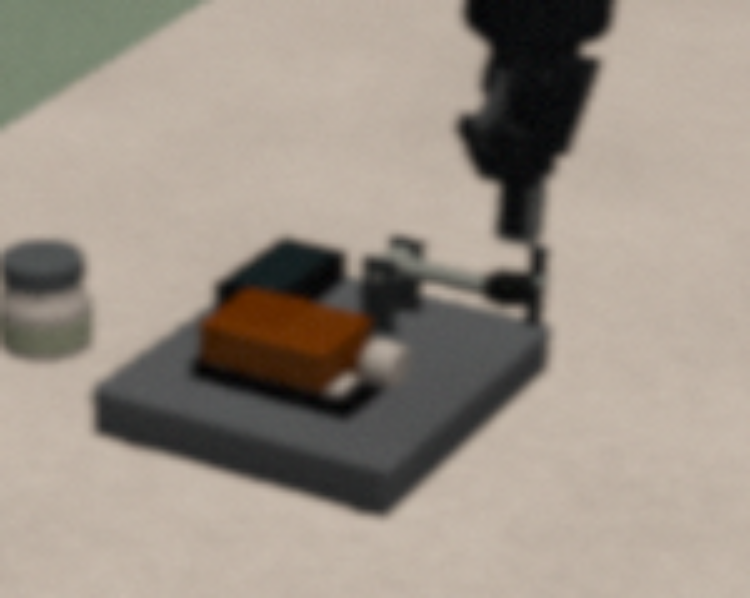

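```bash
python3 -c "
import cv2
p=cv2.imread('pics/t11.png');cv2.imwrite('pics/t11c.png',cv2.resize(p[140:250,370:470],None,fx=6,fy=5.4,interpolation=cv2.INTER_CUBIC) if 0 else cv2.resize(p[150:250,370:470],None,fx=6,fy=6,interpolation=cv2.INTER_CUBIC))"
```

```text
(no output)
```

View pics/t11c.png

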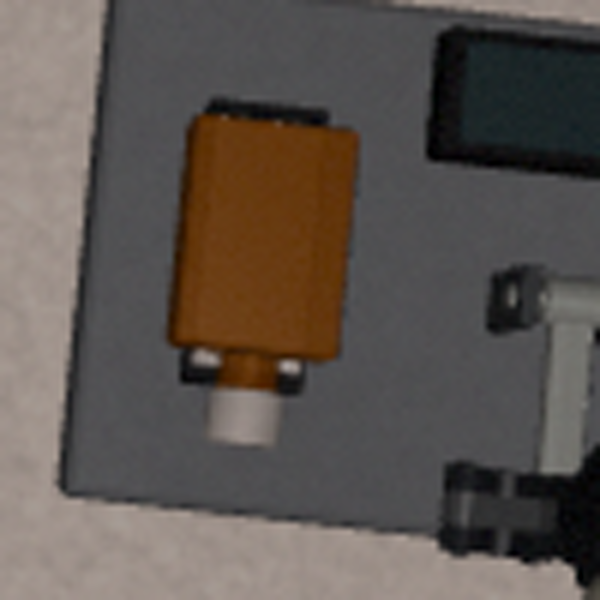

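```bash
python3 -c "
from h import *
f=lambda x,y:((x+.5)/6-.5+370,(y+.5)/6-.5+150)
C=[ray('top',f(x,y),.084) for x,y in [(358,130),(338,357)]]
A=[ray('top',f(x,y),.058) for x,y in [(188,117),(170,345)]]
print(C,A)
rt=np.mean(C,0)[:2]; lf=np.mean(A,0)[:2]
print('right edge mid',rt,'left',lf,'mid',(rt+lf)/2)
e=C[0]-C[1];print('yaw',np.arctan2(e[1],e[0]),np.linalg.norm(e))
print('capend',ray('top',f(243,442),.071))
# predicted for target
y=-.083;c,s=np.cos(y),np.sin(y)
print('pred capend',.5655-.068*c,-.1566-.068*s)
for sgn,z in ((-1,.084),(1,.058)):
  for a in (.038,-.038):
    q=proj('top',[.5655+c*a-s*.027*sgn,-.1566+s*a+c*.027*sgn,z])[0];print(sgn,a,(q-[370,150]+.5)*6-.5)
q=proj('top',[.5655-.068*c,-.1566-.068*s,.071])[0];print((q-[370,150]+.5)*6-.5)
for a,b in ((.042,.018),(.042,-.018),(-.042,-.018),(-.042,.018)):
    q=proj('top',[.5655+c*a-s*b,-.1566+s*a+c*b,.058])[0];print('win',(q-[370,150]+.5)*6-.5)
"
```

```text
[array([ 0.60092139, -0.18405856,  0.084     ]), array([ 0.52697794, -0.17830566,  0.084     ])] [array([ 0.60742249, -0.13226653,  0.058     ]), array([ 0.53104142, -0.12738231,  0.058     ])]
right edge mid [ 0.56394967 -0.18118211] left [ 0.56923196 -0.12982442] mid [ 0.56659081 -0.15550327]
yaw -0.0776448613579515 0.07416690667780235
capend [ 0.49917068 -0.15000995  0.071     ]
pred capend 0.4977340915656311 -0.1509624780209097
-1 0.038 [366.02983872 129.55631177]
-1 -0.038 [344.32538972 362.07245358]
1 0.038 [189.65355709 122.43396205]
1 -0.038 [167.41297358 348.4632454 ]
[245.86943593 446.4839378 ]
win [217.68846281 113.48953212]
win [325.28145907 124.98721495]
win [301.63538247 375.15569197]
win [193.29355022 363.38108681]
```

The flask is within about 1.5 mm of the window centre and well aligned. Now the lever: I centre over the pad and descend.

apply_moves --rows '[[[-4.8,-2.2,8],0],[[-4.8,-2.2,16],0],[[-4.8,-2.2,20],0],[[-4.8,-2.2,22],0],[[-4.8,-2.2,22],0]]'

```text
clock: 30.15
ee_pos: [0.4777, -0.2494, 0.0903]
eef_rot: [0.041, 0.999, 0.005, 0.0]
force: [0.5, 1.1, 0.2]
finger_gap: 0.001
```

```bash
python3 -c "
from h import *
o,R=st();p=o['ee_pos']
print(tool(np.array((.4775,-.249,.086))-p,R))"
```

```text
t 30.15 p [ 0.4777 -0.2494  0.0903] q [-0.71   0.225  1.818  0.009  1.105 -2.202] F [0.5 1.1 0.2] gap 0.001
x [-0.997  0.083 -0.   ] y [0.083 0.997 0.01 ] z [ 9.000e-04  1.010e-02 -9.999e-01] tilt 0.58 az 85.1 r,az 0.539 -27.6
[0.2 0.3 4.3]
```

apply_moves --rows '[[[0,0,2],0],[[0,0,4],0],[[0,0,5.5],0],[[0,0,5.5],0]]'

```text
clock: 30.55
ee_pos: [0.4781, -0.2497, 0.0856]
eef_rot: [0.041, 0.999, 0.005, 0.001]
force: [-0.9, 0.5, 2.7]
finger_gap: -0.003
```

apply_moves --rows '[[[0,0,2],0],[[0,0,4],0],[[0,0,4.5],0],[[0,0,4.5],0]]'

```text
clock: 30.95
ee_pos: [0.4779, -0.2497, 0.0809]
eef_rot: [0.041, 0.999, 0.005, 0.0]
force: [-3.7, -0.4, 4.9]
finger_gap: 0.002
```

```bash
python3 -c "
from h import *
o,R=st()"
```

```text
t 30.95 p [ 0.4779 -0.2497  0.0809] q [-0.71   0.239  1.822  0.009  1.086 -2.203] F [-3.7 -0.4  4.9] gap 0.002
x [-0.997  0.083 -0.   ] y [0.083 0.997 0.009] z [ 0.0012  0.0093 -1.    ] tilt 0.54 az 82.4 r,az 0.539 -27.6
```

apply_moves --rows '[[[0,0,2],0],[[0,0,4],0],[[0,0,6],0],[[0,0,7.5],0],[[0,0,7.5],0],[[0,0,7.5],0]]'

```text
clock: 31.55
ee_pos: [0.478, -0.2497, 0.0738]
eef_rot: [0.041, 0.999, 0.005, 0.001]
force: [-3.8, 1.4, 7.0]
finger_gap: 0.001
```

```bash
python3 -c "
from h import *
o,R=st()
q,d=get_image('side');cv2.imwrite('pics/s12.png',cv2.resize(q[120:190,330:420,::-1],None,fx=8,fy=8,interpolation=cv2.INTER_CUBIC))
q,d=get_image('wrist');cv2.imwrite('pics/w12.png',cv2.resize(q[180:330,220:400,::-1],None,fx=4,fy=4,interpolation=cv2.INTER_CUBIC))
o,R=st()"
```

```text
t 31.55 p [ 0.478  -0.2497  0.0738] q [-0.71   0.25   1.825  0.009  1.071 -2.203] F [-3.8  1.4  7. ] gap 0.001
x [-0.997  0.082 -0.001] y [0.082 0.997 0.009] z [ 0.0014  0.009  -1.    ] tilt 0.52 az 81.2 r,az 0.539 -27.6
t 31.65 p [ 0.478  -0.2497  0.0738] q [-0.71   0.25   1.825  0.009  1.072 -2.203] F [-4.5  1.6  6.8] gap 0.001
x [-0.997  0.082 -0.001] y [0.082 0.997 0.009] z [ 0.0013  0.0091 -1.    ] tilt 0.53 az 81.7 r,az 0.539 -27.6
```

View pics/s12.png

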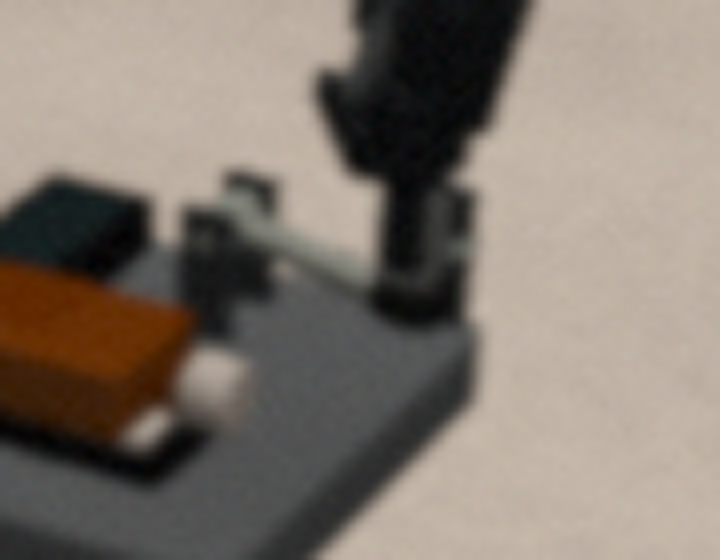

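View pics/w12.png

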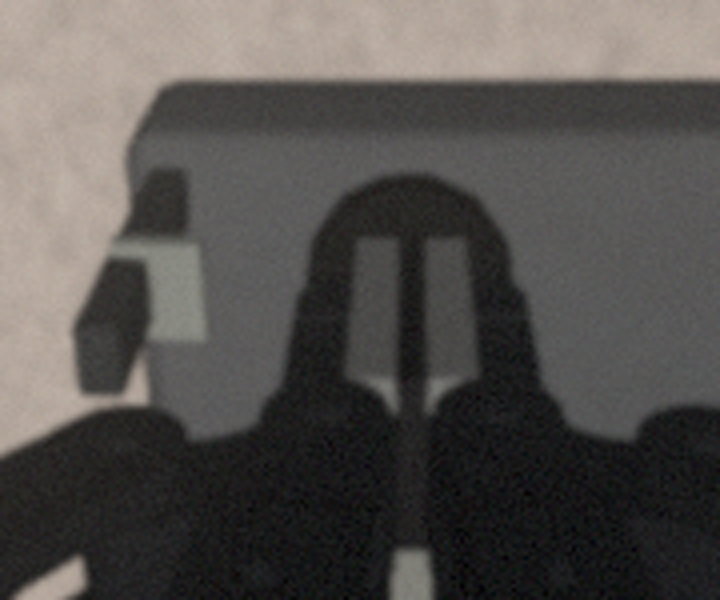

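apply_moves --rows '[[[0,0,1],0],[[0,0,1.8],0],[[0,0,1.8],0],[[0,0,1.8],0]]'

```text
clock: 32.05
ee_pos: [0.4781, -0.2497, 0.0722]
eef_rot: [0.041, 0.999, 0.005, 0.001]
force: [-3.7, 0.6, 7.3]
finger_gap: -0.002
```

```bash
python3 -c "
from h import *
o,R=st()
q,d=get_image('side');cv2.imwrite('pics/s13.png',cv2.resize(q[60:260,160:420,::-1],None,fx=3,fy=3,interpolation=cv2.INTER_CUBIC))
o,R=st()"
```

```text
t 32.05 p [ 0.4781 -0.2497  0.0722] q [-0.71   0.252  1.826  0.009  1.068 -2.203] F [-3.7  0.6  7.3] gap -0.002
x [-0.997  0.082 -0.001] y [0.082 0.997 0.009] z [ 0.0016  0.0089 -1.    ] tilt 0.52 az 79.8 r,az 0.539 -27.6
t 32.1 p [ 0.4781 -0.2497  0.0722] q [-0.71   0.252  1.826  0.009  1.068 -2.203] F [-4.8  0.7  8.5] gap -0.001
x [-0.997  0.082 -0.001] y [0.082 0.997 0.009] z [ 0.0016  0.0089 -1.    ] tilt 0.52 az 79.7 r,az 0.539 -27.6
```

View pics/s13.png

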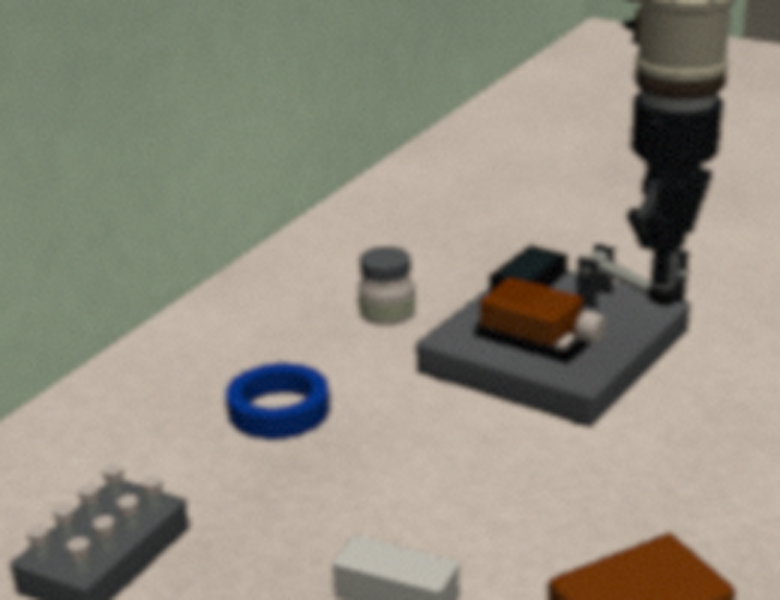

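The pad is at 72.2 mm (half travel is 72) with about 7.5–8 N on it, and everything else is in place. Handing in.

```bash
python3 -c "
from bench import *
print(close_job())"
```

```text
the job is handed in; nothing more can be done
None
```

I handed the job in at 32.1 s with the flask on the window and the lever held at half travel; the system reported no verdict.

**Tipping:** The moves can't pitch the tool. I tipped the flask by pushing outward at full stretch on the left side. It reached 30.0° cap up and stayed there for 1.3 s. I levelled it to about 0.6° by pushing the same way on the opposite side. The wrist camera showed no slip in the grip.

**Placing:** I set the flask on the window with the cap towards the robot. Contact force peaked at about 12 N, and I eased it to 3 N before letting go. The top camera puts it about 1.5 mm from the window centre, with yaw within about 0.01 rad. A rougher wrist-camera estimate, taken just after the arm had been moving, put it about 5 mm off. I trusted the top view.

**Lever:** I pressed only after releasing the flask. The pad is held at 72.2 mm, where half travel is 72 mm, with about 7–8.5 N on it. It was never pressed lower than that.

**Other checks:**
- The side view shows the pot, rack and tape roll where they were at the start.
- One brief wrist-force reading of about 100 N (limit 120 N) came when the arm ran into its reach limit at speed while carrying the flask.
- During early tests with an empty gripper, joint 2 read -0.941 once against its -0.94 limit.

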